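# Turn the rinsed lint filters mesh side up on the drying deck and start it

### The arm

A 6-joint arm with a two-finger parallel gripper is mounted at the origin on the work surface. World frame = base frame: x ahead of the robot, y to its left, z up, the work surface at z = 0. Lengths are in m, angles in rad, forces in N, time in s.
With the tool pointing down it reaches from about 0.375 to 0.975 m from the base axis. Payload 3.8 kg.
Tool frame: the origin (TCP) lies midway between the tips of the shut fingers; the grasp point (between the pads) lies 19 mm behind it; z points along the fingers, y is the direction in which the jaws open and shut (so a half turn about z gives the same grasp; the last joint's range is limited). The gripper opens to 85 mm and grips with 20 to 120 N. Pads are 22 mm wide; open, the fingers measure 114 mm over their backs; the gripper's body (76 mm by 85 mm) begins 54 mm behind the grasp point. The pads swing forward as they close: fully open they stand 13 mm farther back than shut.
Start: joints at [-1.322, 0.264, 1.604, -0, 1.274, -0.037], TCP at [0.19, -0.648, 0.231] pointing down, gripper open.
Joint ranges: [-2.63, 2.63], [-0.94, 2.18], [0.31, 2.57], [-1.31, 4.45], [0, 2.66], [-2.55, 2.55]. Speed limits (rad/s): [2.57, 2.57, 3.14, 3.14, 3.14, 3.14].

### API

Orientations are given as a rotation vector (axis times angle).
In Python, from workcell import bot gives the robot as it stands.
- The arm moves only by the tool drive_tool, never from a script. Its argument "steps" is a list of rows, each a list of 2 entries, a list of its own where there are three numbers: the shift along the tool's x, y, z in mm, then the turn about the tool's z in degrees. In form: [[[dx, dy, dz], twist], ...]. A call has 1 to 8 rows; each row shifts and turns the commanded pose from where the row before left it, along the tool's axes as they then stand; what a row does not reach is not made up. A row lasts 1/12 s, in which the tool goes at most 41.7 mm and 7.16 degrees, less where a joint would pass 70% of its speed; a pose out of reach is approached as far as the arm can. A call is refused whole if a number of a shift passes 41.7 or a number of a turn 7.16, either way. A call with a gripper value outside its range is refused whole. "jaw" is the opening, from 0 (shut) to 1 (fully open), set as the call begins (left out, the last holds). The fingers move at their own pace and stop on an object; "force" is the grip in N (left out, the last holds). Time passes only in rows, so rows that do not move let the fingers close. It gives the time, the measured TCP pose, the force and the opening at its end, in the units of the state.
- bot.read_state(): the state, without advancing time (a new reading comes with each control period).
- bot.read_camera(name): name is "scene" or "top" or "wrist"; returns the picture (420x560x3 uint8, red, green, blue); there is no depth.
- bot.camera_info(name): a dict with "fx", "fy", "cx", "cy" (pixels), "position" and "attitude" of the camera in the world. Camera axes: x right, y down, z forward; pixel columns grow to the right and rows downward; lengths in m; the calibration is good to about 2 mm. A picture is of the moment at which its call begins: read the wrist's pose just before it. camera_info takes no time and is no camera call; for the wrist camera it gives the pose at the moment of the call.
- bot.finish_job(): hands the job in, once; it reports no verdict.
The state is a dict: "time": time; "q": joint angles; "joint_vel": joint speeds; "joint_torque": joint torques, N m; "tool_pos": TCP position; "tcp_rot": TCP orientation; "wrist_force": force on the tool from outside, world axes, zero at the start; "torque": the same for the moment, N m; "width": opening from 0.0 (shut) to 1.0 (fully open).
Only numpy, scipy, OpenCV 4.12 (cv2) and the standard library are available. Lean on these libraries where they do the work, as an engineer would, in place of code of your own. Each camera call takes 0.05 s, during which the arm holds its last target.

### The job

The rinsed dryer lint filters lie mesh side down on the worktop (there may be two or three): put the brush that is lying on the drying deck into its aluminium tray, turn every filter over and lay it mesh side up on the deck, one to a vent, flat, centred on the vent and lined up with it. When all that is done, push the deck's start button fully down and let it come up again. Do not disturb the detergent bottle, the glass or the soap box.

Things in the scene. Friction and masses are not known exactly. Their poses are not given: they have to be found in the camera images.
- filter_a: rinsed lint filter, a stiff flat block 96 (x) x 52 (y) x 14 (z) mm, 80 g, origin at its middle. Closed back (+z side): smooth plain white. Mesh face (-z side): dark panel crossed by fine steel wires in a white frame. It starts flat on the worktop, back up (z up), mesh hidden. May be absent.
- filter_b: rinsed lint filter, a stiff flat block 96 (x) x 52 (y) x 14 (z) mm, 80 g, origin at its middle. Closed back (+z side): smooth plain white. Mesh face (-z side): dark panel crossed by fine steel wires in a white frame. It starts flat on the worktop, back up (z up), mesh hidden. May be absent.
- filter_c: rinsed lint filter, a stiff flat block 96 (x) x 52 (y) x 14 (z) mm, 80 g, origin at its middle. Closed back (+z side): smooth plain white. Mesh face (-z side): dark panel crossed by fine steel wires in a white frame. It starts flat on the worktop, back up (z up), mesh hidden. May be absent.
- dryer: drying unit, fixed: flat grey deck 360 (x) x 180 (y) mm, its bare level top 25 mm above the worktop, with three vents flush in it (dark slatted rectangles 96 x 52 mm, long side along the unit's y). Origin at the centre of the deck's underside; x points away from the robot, y to its left, z up. At its right (-y) side a low console (12 mm high) carries the start button.
- vent0 (a point): centre of vent 0 on the deck's top surface (110 mm to the -x side of the middle vent, unit frame); axes as the unit's. A filter lying on the vent has its centre 7 mm above this point; its x may point either way.
- vent1 (a point): centre of vent 1 on the deck's top surface (the middle vent, at the deck centre, unit frame); axes as the unit's. A filter lying on the vent has its centre 7 mm above this point; its x may point either way.
- vent2 (a point): centre of vent 2 on the deck's top surface (110 mm to the +x side of the middle vent, unit frame); axes as the unit's. A filter lying on the vent has its centre 7 mm above this point; its x may point either way.
- start_top (a point): centre of the top of the round start button (28 mm across, z up), moves with it; it stands on the console 120 mm from the deck's centre on its -y side, its top about 34 mm above the worktop
- start (a joint): travel of the start button in m: 0 up, 0.006 fully down; spring, 5 N at full travel, comes up by itself; it presses straight down
- stand: turning stand, fixed, white: slot in which one filter can stand on its short end for regrasping. Slot inside 20 mm along y (filter thickness) by 64 mm along x (filter width), floor 6 mm, 5 mm walls to 40 mm, then lips flared in y to a 35 mm mouth at 54 mm height. A standing filter's top is at 102 mm; it may lean 0.2 rad. Base 80 x 70 mm; origin at the centre of the underside, z up.
- slot (a point): centre of the slot's floor, 6 mm above the worktop; axes as the stand's
- brush: lint brush 140 mm long along its x, bristles down, 60 g: wooden handle 18 mm wide from x = -70 to 20 mm, top 22 mm above the underside; head 30 mm wide from x = 20 to 70 mm. Origin at mid-length, at its underside. Starts lying on the drying deck. Grip the handle at about x = 5 mm.
- tray: shallow open aluminium tray for the brush, fixed: 190 (x) x 100 (y) mm outside, walls 4 mm thick and 18 mm high, inner floor 4 mm above the worktop. Origin at the centre of the underside; z up. The brush goes in lengthwise along x.
- detergent: bystander: detergent bottle 80 mm across, 200 mm high; origin at its foot. Leave it alone.
- jar: bystander: drinking glass 80 mm across, 90 mm high; origin at its foot. Leave it alone.
- soap: bystander: cardboard soap box 60 x 90 x 40 mm; origin at its foot. Leave it alone.
Not all that is in view belongs to the job. Several things have the shape of the tray; the one meant has the colours described above.

How it is judged:
By the outcome, as a careful person would: the job done as asked, in the order asked, and still so for the second after the job is handed in, with the robot touching nothing.
Of filter_a, filter_b, filter_c only 2 to 3 are there at a start; the rules pass over those that are not, and their reading is None.
At some moment in a run one of filter_a, filter_b, filter_c may be knocked a few centimetres aside while the robot is not near it.
It also fails if it takes over 210 s, if anything falls off the work surface, if the arm or the gripper's body presses on something with over 40 N, if the wrist force passes 120 N, or if a joint passes its speed limit or range.

## Working session

There is one attempt and no reset: what is moved stays moved. The work goes in short steps, Python scripts to look and compute and a tool call to move; the robot and the scene stay as the last step left them, time stands still between calls to the robot, and variables do not carry over. Pictures are saved under pics/ and viewed, and the job is handed in when it is done.

Besides the shell and the picture viewer there is one more tool, called after ">>>" as a command line: name --argument value ..., lists and objects as JSON in quotes. drive_tool: Moves the arm, as the interface text tells. Its arguments: {"type":"object","properties":{"steps":{"type":"array","items":{"type":"array"}},"jaw":{"type":"number"},"force":{"type":"number"}},"required":["steps"]}

```bash
ls; mkdir -p pics; python3 - <<'E'
from workcell import bot
import cv2
s=bot.read_state();print(s)
for n in ["scene","top","wrist"]:
    i=bot.camera_info(n);print(n,i)
    im=bot.read_camera(n);cv2.imwrite(f"pics/{n}0.png",im[:,:,::-1])
E
```

```text
pics
{'time': 0.0, 'q': array([-1.32187484e+00,  2.64768057e-01,  1.60536472e+00,  9.58870656e-06,
        1.27369940e+00, -3.68893881e-02]), 'joint_vel': array([-0.00241966, -0.00114202, -0.00030005,  0.00124719, -0.00139502,
       -0.00056867]), 'joint_torque': array([-6.56422144e-04, -5.15110624e+01, -3.67316294e+01, -7.24939895e-07,
        1.30054518e-02, -1.51886729e-05]), 'tool_pos': array([ 0.19013563, -0.64691089,  0.229957  ]), 'tcp_rot': array([-3.10736387e+00, -4.47102473e-01,  3.57678119e-04]), 'wrist_force': array([-0.62047421, -0.02663504, -1.5067321 ]), 'torque': array([0.01630384, 0.00545301, 0.07054711]), 'width': 0.9941895707901561}
scene {'fx': 455.31944298569476, 'fy': 455.31944298569476, 'cx': 284.50891879072253, 'cy': 208.40115026230782, 'position': array([ 1.4397208 , -0.52620398,  0.82045676]), 'attitude': array([-1.93944723, -1.15536583,  0.57121421])}
top {'fx': 528.8940983455202, 'fy': 528.8940983455202, 'cx': 274.88743851653226, 'cy': 216.80218865259255, 'position': array([0.31416781, 0.00845384, 1.75396885]), 'attitude': array([-2.13909573,  2.19397663, -0.14168725])}
wrist {'fx': 334.18009813561196, 'fy': 334.18009813561196, 'cx': 279.03014579593656, 'cy': 205.9910845048864, 'position': array([ 0.25618803, -0.627335  ,  0.37259156]), 'attitude': array([ 2.33211875, -1.74559204, -0.24282848])}
```

View pics/scene0.png

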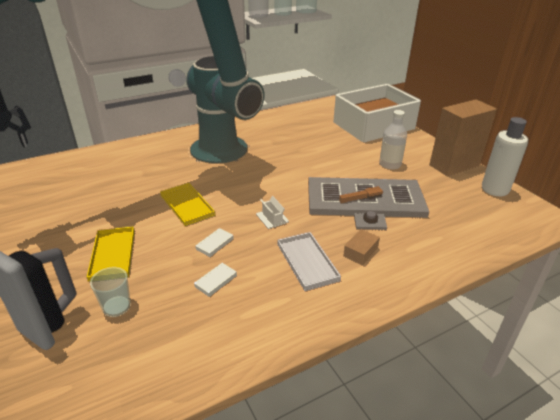

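View pics/top0.png

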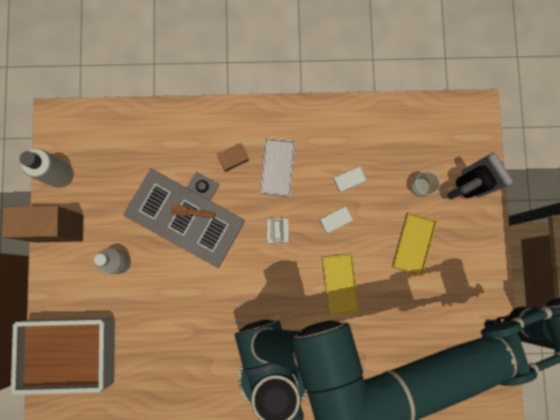

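View pics/wrist0.png

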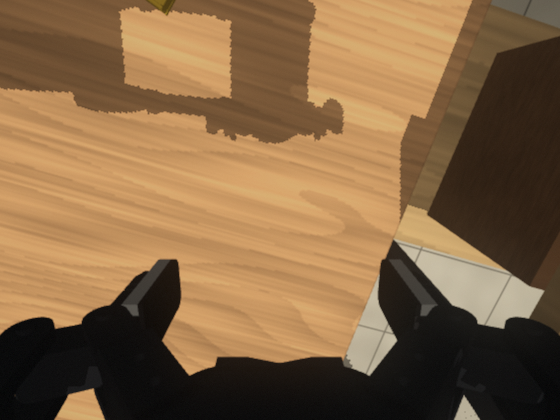

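The scene view shows two white filters at about (215,242) and (216,279), the stand at (272,213) and the brush on the deck at (362,194). There are three tray-shaped things: two yellow, and one silver at (307,260) in scene and (278,167) in top. The silver one fits "aluminium". I'll confirm it in enlarged crops.

```bash
cat > h.py <<'E'
from workcell import bot
import cv2, numpy as np
from scipy.spatial.transform import Rotation as R
def p2w(info,px,z):
    d=np.array([(px[0]-info['cx'])/info['fx'],(px[1]-info['cy'])/info['fy'],1.])
    d=R.from_rotvec(info['attitude']).as_matrix()@d; o=np.array(info['position'])
    return o+d*(z-o[2])/d[2]
def w2p(info,p):
    c=R.from_rotvec(info['attitude']).as_matrix().T@(np.array(p)-info['position'])
    return np.array([info['fx']*c[0]/c[2]+info['cx'],info['fy']*c[1]/c[2]+info['cy']])
def snap(n,name,crop=None,k=1):
    i=bot.camera_info(n); im=bot.read_camera(n)[:,:,::-1].copy()
    o=im if crop is None else im[crop[1]:crop[3],crop[0]:crop[2]]
    if k!=1:o=cv2.resize(o,None,fx=k,fy=k,interpolation=cv2.INTER_CUBIC)
    cv2.imwrite(f"pics/{name}.png",o); return i,im
def tool():
    s=bot.read_state(); return s['tool_pos'],R.from_rotvec(s['tcp_rot']).as_matrix(),s
def delta(target,yaw_y=None):
    """target TCP xyz; yaw_y = desired direction of tool y in world (deg, mod 180). prints local mm shift & twist (z down)"""
    p,M,s=tool()
    d=M.T@(np.array(target)-p)*1000
    a=np.degrees(np.arctan2(M[1,1],M[0,1]))
    t=None
    if yaw_y is not None:
        w=(yaw_y-a+90)%180-90; t=-w   # tool z is down
    print("shift tool mm",d.round(1),"twist",t,"cur yaw_y",a.round(1),"q6",s['q'][5].round(2),"pos",p.round(4))
E
python3 - <<'E'
from h import *
i=bot.camera_info('top');im=cv2.imread('pics/top0.png')
cv2.imwrite('pics/topc1.png',cv2.resize(im[140:280,120:320],None,fx=4,fy=4,interpolation=cv2.INTER_CUBIC))
cv2.imwrite('pics/topc2.png',cv2.resize(im[140:290,240:440],None,fx=4,fy=4,interpolation=cv2.INTER_CUBIC))
g=cv2.cvtColor(im,cv2.COLOR_BGR2HSV)
m=((g[...,1]<60)&(g[...,2]>165)).astype(np.uint8)
m[:95]=0
n,l,st,c=cv2.connectedComponentsWithStats(m)
for k in range(1,n):
    if st[k,4]>150:
        pts=np.argwhere(l==k)[:,::-1].astype(np.float32)
        w=np.array([p2w(i,p,0.014)[:2] for p in pts],np.float32)
        r=cv2.minAreaRect(w*1000); print(c[k].round(1),st[k],np.round(r[0]),np.round(r[1]),round(r[2],1))
E
```

```text
[277.  167.4] [ 261  141   32   54 1345] [686. -28.] [ 96. 177.] 82.8
[ 37.3 164. ] [ 21 149  27  27 253] [722. 776.] [79. 88.] 62.3
[349.9 178.7] [335 167  31  24 432] [ 642. -271.] [52. 94.] 21.3
[336.1 219.3] [321 207  31  26 449] [ 507. -219.] [52. 95.] 25.0
[ 58.1 358.7] [ 11 321  92  74 846] [ 86. 692.] [223. 286.] 0.0
```

View pics/topc1.png

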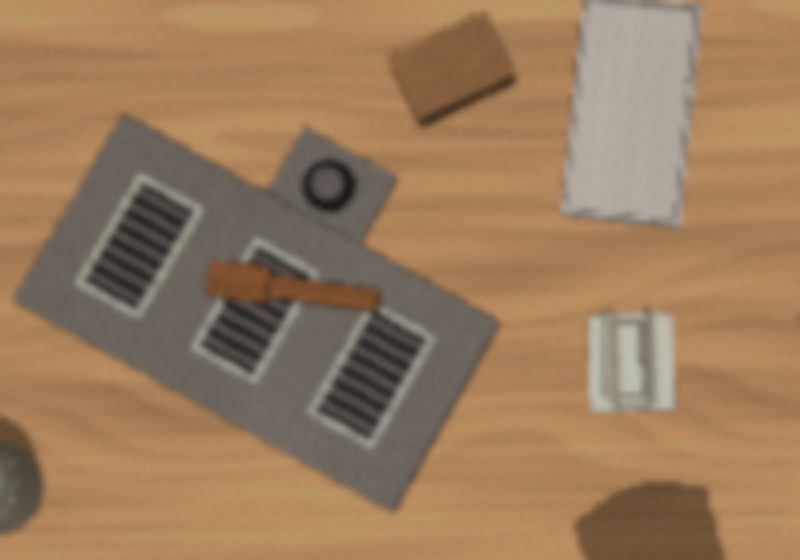

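View pics/topc2.png

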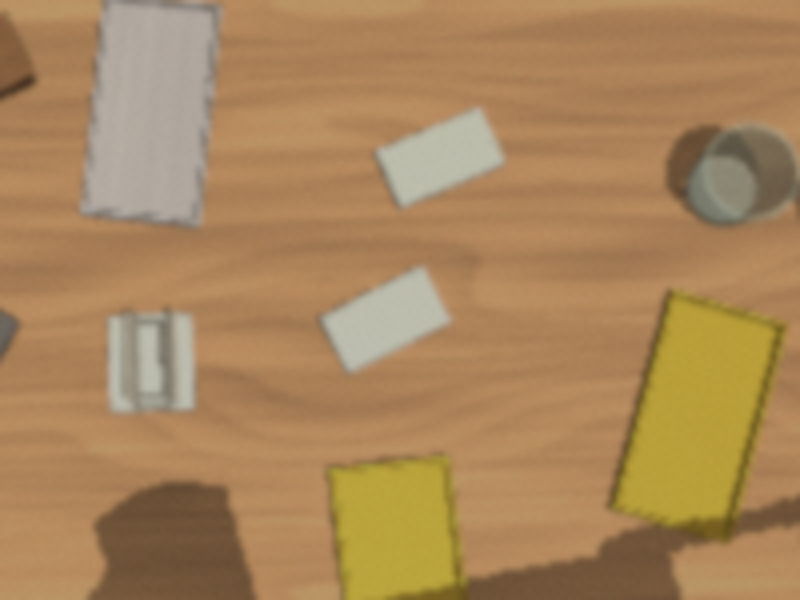

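The 4x crops confirm the silver tray, centred near (277,167) in the top image, as the aluminium one. The tray-shaped things at (340,285) and (414,243) are yellow. Two filters are in view and I see no third. Next I'll measure the fixed things.

```bash
python3 - <<'E'
from h import *
i=bot.camera_info('top')
def W(c,z,o=(120,140)): return p2w(i,(c[0]/4+o[0]-.375,c[1]/4+o[1]-.375),z)
d=np.array([W(c,.025) for c in [(122,113),(500,322),(395,512),(14,298)]])
print("deck",d.round(3).tolist(),d.mean(0).round(4),np.linalg.norm(np.diff(d,axis=0),axis=1).round(3))
e=d[0]-d[1]+d[3]-d[2];print("x-dir cand",np.degrees(np.arctan2(e[1],e[0])))
v=np.array([[W(c,.025) for c in q] for q in [[(140,175),(202,210),(137,317),(77,283)],[(258,238),(318,275),(255,382),(193,347)],[(375,304),(436,339),(370,447),(308,412)]]])
print("vents",v.mean(1).round(4))
print("button",W((329,184),.034).round(4))
s=np.array([W(c,.004) for c in [(590,315),(673,312),(675,410),(590,412)]]);print("stand",s.mean(0).round(4),s.round(3).tolist())
print("brush",W((380,298),.045).round(4),W((207,278),.045).round(4))
t=np.array([W(c,.018) for c in [(587,1),(701,6),(681,225),(562,214)]]);print("tray",t.mean(0).round(4),t.round(3).tolist())
im=cv2.imread('pics/top0.png');g=cv2.cvtColor(im,cv2.COLOR_BGR2HSV)
m=((g[...,1]<60)&(g[...,2]>165)).astype(np.uint8);n,l,st,c=cv2.connectedComponentsWithStats(m)
for k in range(1,n):
    if 400<st[k,4]<460:
        w=np.array([p2w(i,p,.014)[:2] for p in np.argwhere(l==k)[:,::-1]],np.float32)*1000
        print(cv2.boxPoints(cv2.minAreaRect(w)).round(0).tolist())
E
```

```text
deck [[0.692, 0.393, 0.025], [0.51, 0.083, 0.025], [0.357, 0.171, 0.025], [0.54, 0.481, 0.025]] [0.5245 0.2824 0.025 ] [0.36  0.177 0.36 ]
x-dir cand 59.5005882323185
vents [[0.5801 0.3791 0.025 ]
 [0.5245 0.2832 0.025 ]
 [0.4685 0.1885 0.025 ]]
button [0.6266 0.2213 0.034 ]
stand [ 0.476  -0.0248  0.004 ] [[0.516, 0.009, 0.004], [0.517, -0.06, 0.004], [0.435, -0.059, 0.004], [0.435, 0.011, 0.004]]
brush [0.5296 0.1795 0.045 ] [0.5495 0.3197 0.045 ]
tray [ 0.6855 -0.0308  0.018 ] [[0.78, 0.005, 0.018], [0.774, -0.09, 0.018], [0.588, -0.068, 0.018], [0.6, 0.03, 0.018]]
[[1156.0, -63.0], [1195.0, -143.0], [1315.0, -84.0], [1276.0, -4.0]]
[[1055.0, -457.0], [1202.0, -475.0], [1212.0, -391.0], [1065.0, -374.0]]
[[601.0, -237.0], [635.0, -325.0], [683.0, -306.0], [649.0, -218.0]]
[[463.0, -187.0], [503.0, -273.0], [550.0, -251.0], [510.0, -165.0]]
```

```bash
python3 - <<'E'
from h import *
delta([.54,.2546,.23],-8)
p,M,s=tool();print(M.round(3))
E
```

```text
shift tool mm [ 589.8 -766.5    1.6] twist -65.62694480611452 cur yaw_y -73.6 q6 -0.04 pos [ 0.1902 -0.6471  0.2302]
[[ 0.959  0.282 -0.   ]
 [ 0.282 -0.959  0.002]
 [ 0.    -0.002 -1.   ]]
```

>>> drive_tool --steps '[[[25, -32.5, 0], 0], [[25, -32.5, 0], 0], [[25, -32.5, 0], 0], [[25, -32.5, 0], 0], [[25, -32.5, 0], 0], [[25, -32.5, 0], 0], [[25, -32.5, 0], 0], [[25, -32.5, 0], 0]]' --jaw 0.6

```text
time: 0.82
tool_pos: [0.3089, -0.3397, 0.231]
tcp_rot: [-3.109, -0.446, -0.0]
wrist_force: [1.1, -0.2, 0.0]
width: 0.598
```

>>> drive_tool --steps '[[[25, -32.5, 0], 0], [[25, -32.5, 0], 0], [[25, -32.5, 0], 0], [[25, -32.5, 0], 0], [[25, -32.5, 0], 0], [[25, -32.5, 0], 0], [[25, -32.5, 0], 0], [[25, -32.5, 0], 0]]'

```text
time: 1.48
tool_pos: [0.4275, -0.0339, 0.2313]
tcp_rot: [3.109, 0.447, 0.001]
wrist_force: [1.3, 0.2, 0.6]
width: 0.597
```

>>> drive_tool --steps '[[[25, -32.5, 0], 0], [[25, -32.5, 0], 0], [[25, -32.5, 0], 0], [[25, -32.5, 0], 0], [[25, -32.5, 0], 0], [[25, -32.5, 0], 0], [[20, -26, 0], 0], [[0, 0, 0], 0]]'

```text
time: 2.15
tool_pos: [0.5296, 0.2294, 0.2308]
tcp_rot: [-3.106, -0.453, -0.002]
wrist_force: [-0.2, 0.1, -0.2]
width: 0.599
```

>>> drive_tool --steps '[[[0, 0, 8], -7.1], [[0, 0, 8], -7.1], [[0, 0, 8], -7.1], [[0, 0, 8], -7.1], [[0, 0, 8], -7.1], [[0, 0, 8], -7.1], [[0, 0, 8], -7.1], [[0, 0, 8], -7.1]]'

```text
time: 2.82
tool_pos: [0.5278, 0.2232, 0.1666]
tcp_rot: [-2.517, -1.88, 0.002]
wrist_force: [-0.2, -0.5, 0.7]
width: 0.602
```

>>> drive_tool --steps '[[[0, 0, 0], -7.1], [[0, 0, 0], -1.7], [[0, 0, 0], 0]]'

```text
time: 3.07
tool_pos: [0.5277, 0.2232, 0.1667]
tcp_rot: [-2.371, -2.061, 0.002]
wrist_force: [0.8, 0.1, 0.6]
width: 0.604
```

```bash
python3 - <<'E'
from h import *
delta([.54,.2546,.1],-8)
i,im=snap('wrist','w1');print(i)
for P in [(.5296,.1795,.047),(.5495,.3197,.047),(.4685,.1885,.025),(.5245,.283,.025),(.5801,.379,.025)]: print(w2p(i,P).round(0))
E
```

```text
shift tool mm [32.9  7.9 66.7] twist -0.007991617933868156 cur yaw_y -8.0 q6 0.5 pos [0.5277 0.2232 0.1667]
{'fx': 334.18009813561196, 'fy': 334.18009813561196, 'cx': 279.03014579593656, 'cy': 205.9910845048864, 'position': array([0.53749188, 0.29188161, 0.30913238]), 'attitude': array([ 2.85939444, -0.20038469, -0.02907639])}
[289. 249.]
[290.  70.]
[220. 239.]
[265. 125.]
[320. -18.]
```

View pics/w1.png

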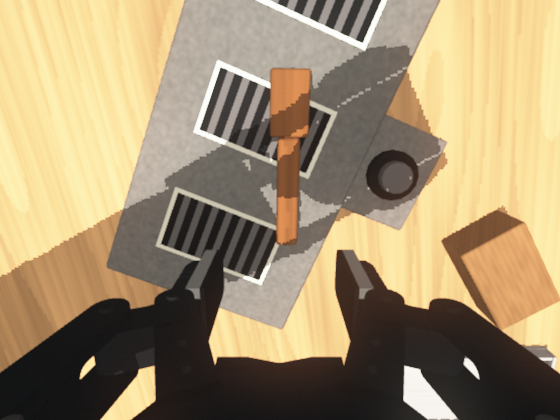

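>>> drive_tool --steps '[[[16.5, 4, 0], 0], [[16.5, 4, 0], 0], [[0, 0, 30], 0], [[0, 0, 30], 0], [[0, 0, 30], 0], [[0, 0, 20], 0], [[0, 0, 15], 0], [[0, 0, 0], 0]]' --jaw 0.5

```text
time: 3.78
tool_pos: [0.5375, 0.2539, 0.0381]
tcp_rot: [-2.371, -2.058, 0.012]
wrist_force: [-1.2, -0.2, -0.6]
width: 0.499
```

```bash
python3 - <<'E'
from h import *
delta([.54,.2546,.028],-8)
i,im=snap('wrist','w2')
E
```

```text
shift tool mm [ 1.1  2.5 10.1] twist -0.09758643315747406 cur yaw_y -8.1 q6 0.54 pos [0.5375 0.2539 0.0381]
```

View pics/w2.png

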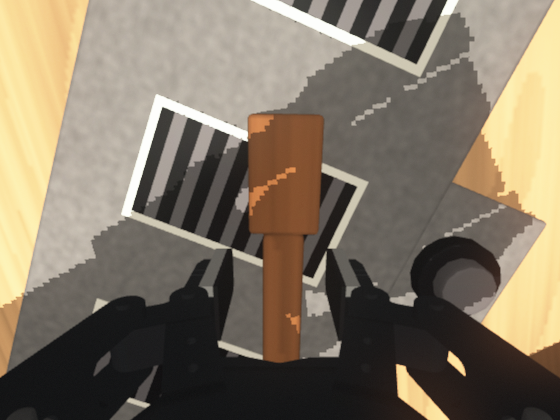

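The brush handle lies midway between the open jaws, with the head at about (285,175), so I'm going down to grip it.

>>> drive_tool --steps '[[[0, 0, 9], 0], [[0, 0, 0], 0]]'

```text
time: 4.0
tool_pos: [0.5412, 0.2556, 0.0335]
tcp_rot: [2.372, 2.06, 0.001]
wrist_force: [-0.3, 1.3, 0.5]
width: 0.499
```

>>> drive_tool --steps '[[[0, 0, 0], 0], [[0, 0, 0], 0], [[0, 0, 0], 0], [[0, 0, 0], 0], [[0, 0, 0], 0]]' --jaw 0 --force 40

```text
time: 4.42
tool_pos: [0.5418, 0.256, 0.0346]
tcp_rot: [2.371, 2.06, 0.004]
wrist_force: [-0.0, 0.0, 5.1]
width: 0.198
```

>>> drive_tool --steps '[[[0, 0, -20], 0], [[0, 0, -30], 0], [[0, 0, -30], 0], [[0, 0, 0], 0]]'

```text
time: 4.75
tool_pos: [0.5449, 0.2574, 0.12]
tcp_rot: [2.369, 2.058, 0.016]
wrist_force: [0.8, 1.0, 1.0]
width: 0.19
```

```bash
python3 - <<'E'
from h import *
c,s=np.cos(np.radians(-7.2)),np.sin(np.radians(-7.2))
# brush centre to tray centre; grip at +5mm of brush x; brush x along tool x; put head toward tray -x or +x
delta([.6855,-.0308,.13],82.8)
i,im=snap('wrist','w3')
E
```

```text
shift tool mm [-265.7  179.5   -9.9] twist 89.17531666238378 cur yaw_y -8.0 q6 0.54 pos [0.5449 0.2574 0.12  ]
```

View pics/w3.png

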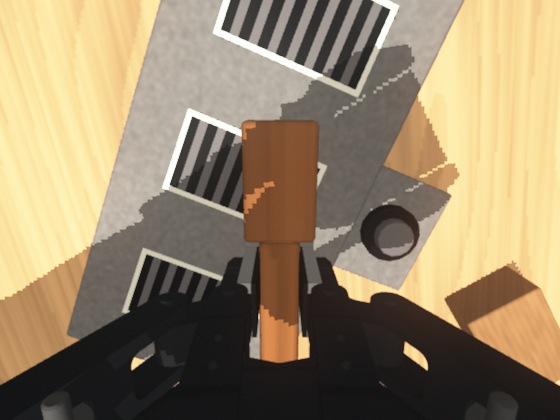

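>>> drive_tool --steps '[[[-33.5, 22.5, 0], 0], [[-33.5, 22.5, 0], 0], [[-33.5, 22.5, 0], 0], [[-33.5, 22.5, 0], 0], [[-33.5, 22.5, 0], 0], [[-33.5, 22.5, 0], 0], [[-33.5, 22.5, 0], 0], [[-33.5, 22.5, 0], 0]]'

```text
time: 5.47
tool_pos: [0.6809, -0.0367, 0.1113]
tcp_rot: [-2.37, -2.059, 0.003]
wrist_force: [2.0, 0.8, -0.2]
width: 0.198
```

>>> drive_tool --steps '[[[0, 0, 0], 7], [[0, 0, 0], 7], [[0, 0, 0], 7], [[0, 0, 0], 7], [[0, 0, 0], 7], [[0, 0, 0], 7], [[0, 0, 0], 7], [[0, 0, 0], 7]]'

```text
time: 6.13
tool_pos: [0.6803, -0.0348, 0.1111]
tcp_rot: [-3.062, -0.696, 0.005]
wrist_force: [-0.9, -0.3, 0.0]
width: 0.199
```

>>> drive_tool --steps '[[[0, 0, 0], 7], [[0, 0, 0], 7], [[0, 0, 0], 7], [[0, 0, 0], 7], [[0, 0, 0], 5], [[0, 0, 0], 0], [[0, 0, 0], 0]]'

```text
time: 6.72
tool_pos: [0.6806, -0.0348, 0.1117]
tcp_rot: [-3.136, 0.189, 0.004]
wrist_force: [0.5, -0.1, -0.4]
width: 0.199
```

```bash
python3 - <<'E'
from h import *
delta([.692,-.0316,.021],82.8)
i,im=snap('wrist','w4')
E
```

```text
shift tool mm [11.2 -4.6 90.7] twist 0.31946485842951233 cur yaw_y -96.9 q6 1.6 pos [ 0.6806 -0.0348  0.1117]
```

View pics/w4.png

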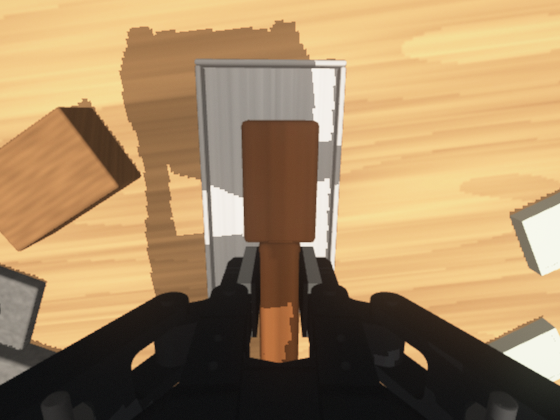

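>>> drive_tool --steps '[[[11, -4, 0], 0], [[0, 0, 25], 0], [[0, 0, 25], 0], [[0, 0, 20], 0], [[0, 0, 15], 0], [[0, 0, 8], 0], [[0, 0, 2], 0], [[0, 0, 0], 0]]'

```text
time: 7.43
tool_pos: [0.6929, -0.0323, 0.0178]
tcp_rot: [3.136, -0.192, -0.001]
wrist_force: [0.7, -0.1, -1.1]
width: 0.194
```

```bash
python3 - <<'E'
from h import *
delta([.692,-.0316,.015],82.8); print(tool()[2]['wrist_force'])
E
```

```text
shift tool mm [-0.9 -0.6  2.8] twist 0.20557432614896243 cur yaw_y -97.0 q6 1.61 pos [ 0.6929 -0.0323  0.0178]
[ 0.66750232 -0.07720521 -1.09372377]
```

>>> drive_tool --steps '[[[0, 0, 2.5], 0], [[0, 0, 0], 0]]'

```text
time: 7.6
tool_pos: [0.6942, -0.0324, 0.0171]
tcp_rot: [3.136, -0.192, 0.004]
wrist_force: [-0.4, 0.1, -0.8]
width: 0.197
```

>>> drive_tool --steps '[[[0, 0, 0], 0], [[0, 0, 0], 0], [[0, 0, -15], 0], [[0, 0, -35], 0], [[0, 0, -40], 0], [[0, 0, -40], 0]]' --jaw 0.45

```text
time: 8.1
tool_pos: [0.6923, -0.0323, 0.1477]
tcp_rot: [-3.136, 0.192, 0.002]
wrist_force: [0.7, -0.5, -0.2]
width: 0.451
```

```bash
python3 - <<'E'
from h import *
snap('wrist','w5'); 
i,im=snap('top','top1',(200,120,400,270),4)
s=bot.read_state();print(s['tool_pos'])
im2=im.copy()
g=cv2.cvtColor(im,cv2.COLOR_BGR2HSV)
m=((g[...,1]<60)&(g[...,2]>165)).astype(np.uint8);n,l,st,c=cv2.connectedComponentsWithStats(m)
for k in range(1,n):
    if 250<st[k,4]<480:
        w=np.array([p2w(i,p,.014)[:2] for p in np.argwhere(l==k)[:,::-1]],np.float32)*1000
        print(c[k],w.mean(0),cv2.boxPoints(cv2.minAreaRect(w)).round(0).tolist())
E
```

```text
[ 0.69948969 -0.03280261  0.15791489]
[ 2.67326733 32.43811881] [1180.4869  901.4948] [[1063.0, 907.0], [1064.0, 886.0], [1299.0, 894.0], [1298.0, 915.0]]
[ 1.5962963  98.38148148] [946.05383 897.106  ] [[815.0, 898.0], [815.0, 884.0], [1050.0, 893.0], [1049.0, 906.0]]
[349.70135747 178.88914027] [ 641.296   -270.34274] [[599.0, -234.0], [635.0, -325.0], [683.0, -306.0], [648.0, -215.0]]
[335.89956332 219.42576419] [ 505.99478 -218.69739] [[462.0, -186.0], [503.0, -273.0], [550.0, -251.0], [509.0, -164.0]]
```

View pics/w5.png

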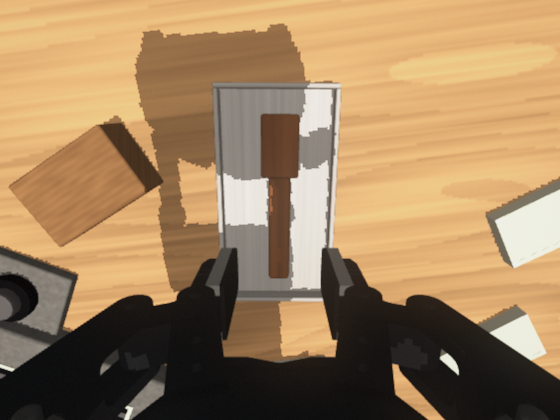

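View pics/top1.png

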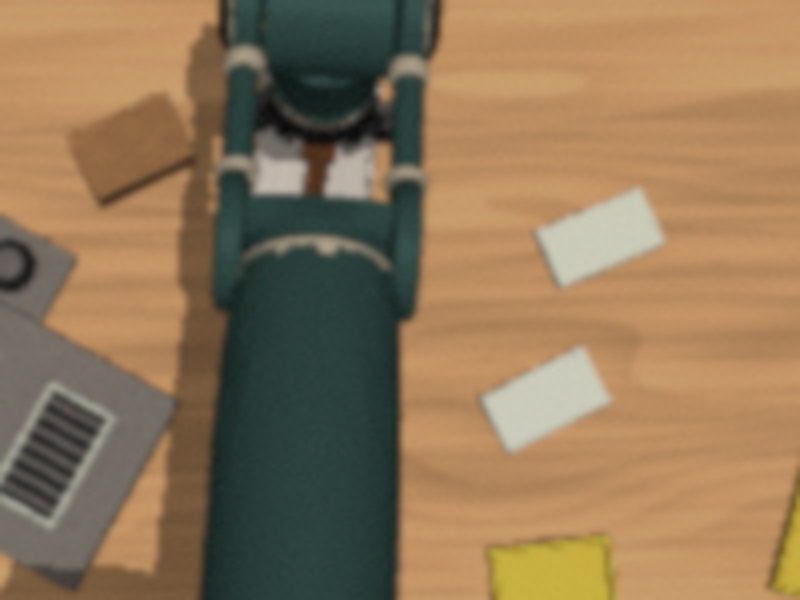

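The brush lies lengthwise inside the aluminium tray, head at (280,145) and tail at (279,275). The tray holds nothing else. Next I'll go to filter F1 and grip it across its width near one end.

```bash
python3 - <<'E'
from h import *
delta([.625,-.228,.13],21)
E
```

```text
shift tool mm [-50.6 202.9  26.9] twist 61.97960339624325 cur yaw_y -97.0 q6 1.61 pos [ 0.6995 -0.0328  0.1579]
```

>>> drive_tool --steps '[[[-9, 36, 0], 0], [[-9, 36, 0], 0], [[-9, 36, 0], 0], [[-9, 36, 0], 0], [[-9, 36, 0], 0], [[-5, 22, 0], -7], [[0, 0, 0], -7], [[0, 0, 0], -7]]' --jaw 0.85

```text
time: 8.87
tool_pos: [0.6183, -0.2289, 0.1475]
tcp_rot: [3.117, 0.387, 0.003]
wrist_force: [-0.2, -0.2, 0.4]
width: 0.852
```

>>> drive_tool --steps '[[[0, 0, 0], -7], [[0, 0, 0], -7], [[0, 0, 0], -7], [[0, 0, 0], -7], [[0, 0, 0], -7], [[0, 0, 0], -7], [[0, 0, 0], -7], [[0, 0, 0], -7]]'

```text
time: 9.53
tool_pos: [0.6191, -0.2268, 0.1474]
tcp_rot: [2.567, 1.808, 0.002]
wrist_force: [-0.4, -0.9, 0.5]
width: 0.847
```

>>> drive_tool --steps '[[[0, 0, 0], -7], [[0, 0, 0], -7], [[0, 0, 0], -7], [[0, 0, 0], -7], [[0, 0, 0], -7], [[0, 0, 0], -6], [[0, 0, 0], 0]]'

```text
time: 10.12
tool_pos: [0.6191, -0.2268, 0.1474]
tcp_rot: [1.776, 2.589, 0.001]
wrist_force: [0.3, 0.6, 0.1]
width: 0.854
```

```bash
python3 - <<'E'
from h import *
delta([.625,-.228,.1],21)
i,im=snap('wrist','w6'); 
g=cv2.cvtColor(im,cv2.COLOR_BGR2HSV)
E
```

```text
shift tool mm [-3.1  5.  47.4] twist 0.12408457114997873 cur yaw_y 21.1 q6 -0.76 pos [ 0.6191 -0.2268  0.1474]
```

View pics/w6.png

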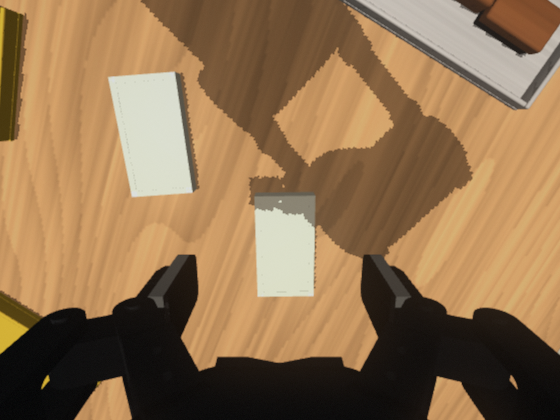

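```bash
python3 - <<'E'
from h import *
i=bot.camera_info('wrist')
for p in [(255,194),(315,193),(258,296),(314,296),(109,76),(178,72),(192,192),(132,196)]: print(p,p2w(i,p,.014).round(4))
E
```

```text
(255, 194) [ 0.5998 -0.2322  0.014 ]
(315, 193) [ 0.6471 -0.2133  0.014 ]
(258, 296) [ 0.6353 -0.323   0.014 ]
(314, 296) [ 0.6839 -0.3045  0.014 ]
(109, 76) [ 0.4629 -0.1841  0.014 ]
(178, 72) [ 0.5118 -0.1623  0.014 ]
(192, 192) [ 0.5494 -0.2496  0.014 ]
(132, 196) [ 0.5027 -0.271   0.014 ]
```

>>> drive_tool --steps '[[[-1, 5, 30], 0], [[0, 0, 35], 0], [[0, 0, 30], 0], [[0, 0, 20], 0], [[0, 0, 12], 0], [[0, 0, 6], 0], [[0, 0, 3], 0], [[0, 0, 0], 0]]' --jaw 0.85

```text
time: 10.83
tool_pos: [0.6244, -0.2261, 0.0105]
tcp_rot: [1.78, 2.587, 0.0]
wrist_force: [-0.6, -0.5, -0.3]
width: 0.85
```

```bash
python3 - <<'E'
from h import *
delta([.6245,-.226,.003],21); print(tool()[2]['wrist_force'])
E
```

```text
shift tool mm [0.1 0.1 7.5] twist -0.07198254928259473 cur yaw_y 20.9 q6 -0.75 pos [ 0.6244 -0.2261  0.0105]
[-0.60231814 -0.50694261 -0.25013346]
```

>>> drive_tool --steps '[[[0, 0, 4], 0], [[0, 0, 3], 0], [[0, 0, 0], 0]]'

```text
time: 11.08
tool_pos: [0.6242, -0.226, 0.0034]
tcp_rot: [1.78, 2.588, 0.0]
wrist_force: [-0.2, -0.6, -0.4]
width: 0.846
```

>>> drive_tool --steps '[[[0, 0, 0], 0], [[0, 0, 0], 0], [[0, 0, 0], 0], [[0, 0, 0], 0]]' --jaw 0.58 --force 20

```text
time: 11.42
tool_pos: [0.6241, -0.226, 0.0035]
tcp_rot: [1.78, 2.588, 0.0]
wrist_force: [-0.8, -0.1, 3.7]
width: 0.597
```

>>> drive_tool --steps '[[[0, 0, -20], 0], [[0, 0, -30], 0], [[0, 0, -30], 0], [[0, 0, -20], 0], [[0, 0, 0], 0], [[0, 0, 0], 0]]'

```text
time: 11.92
tool_pos: [0.6249, -0.2263, 0.1044]
tcp_rot: [1.778, 2.586, 0.001]
wrist_force: [-0.1, 0.6, -1.3]
width: 0.598
```

```bash
python3 - <<'E'
from h import *
snap('wrist','w7'); snap('scene','s7',(160,170,300,310),4)
delta([.6245,-.226,.1],21); print(tool()[2]['wrist_force'])
E
```

```text
shift tool mm [-1.3  1.6  1.1] twist -0.025548304627221796 cur yaw_y 21.0 q6 -0.75 pos [ 0.6225 -0.2253  0.1011]
[-0.86096085 -0.78177629 -0.40745884]
```

View pics/w7.png

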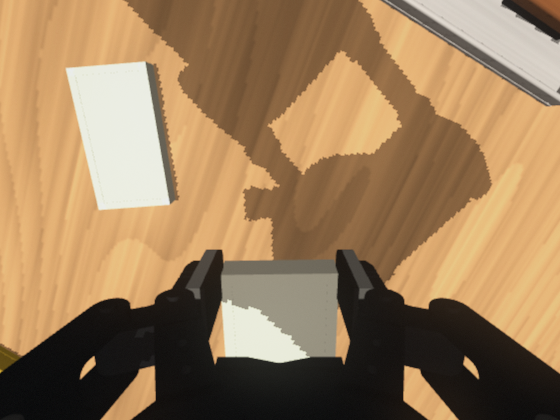

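View pics/s7.png

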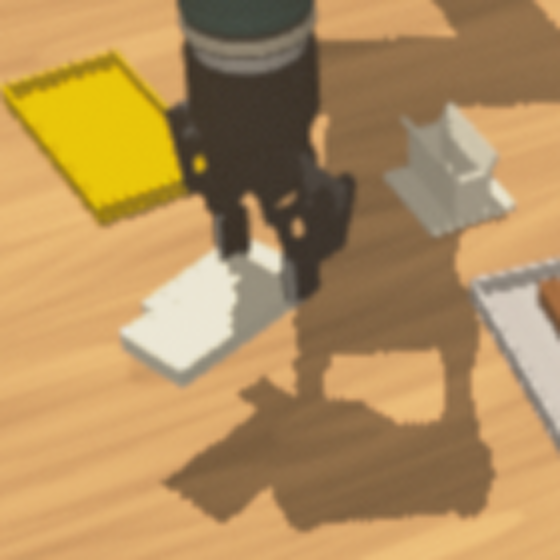

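The filter is held level and does not swing at 20 N. I'll go lower and ease the jaw in small amounts so the free end can swing down.

>>> drive_tool --steps '[[[0, 0, 20], 0], [[0, 0, 12], 0], [[0, 0, 0], 0]]'

```text
time: 12.27
tool_pos: [0.6194, -0.2241, 0.0647]
tcp_rot: [-1.774, -2.58, 0.003]
wrist_force: [-1.0, 0.1, -1.9]
width: 0.597
```

>>> drive_tool --steps '[[[0, 0, 0], 0], [[0, 0, 0], 0]]' --jaw 0.6

```text
time: 12.43
tool_pos: [0.6232, -0.2256, 0.0698]
tcp_rot: [-1.779, -2.587, 0.001]
wrist_force: [0.1, -0.6, -0.1]
width: 0.602
```

```bash
python3 - <<'E'
from h import *
snap('scene','s8',(160,170,300,310),4)
s=tool()[2];print(s['wrist_force'],s['torque'],s['width'],s['tool_pos'])
E
```

```text
[-0.33407037 -0.12740189 -0.59768814] [0.0512131  0.01934968 0.04442098] 0.6034752207375086 [ 0.62380702 -0.22582933  0.07067478]
```

View pics/s8.png

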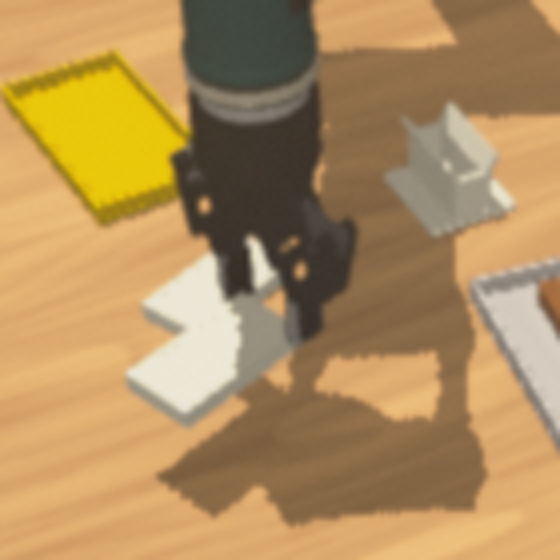

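>>> drive_tool --steps '[[[0, 0, 0], 0], [[0, 0, 0], 0]]' --jaw 0.605

```text
time: 12.65
tool_pos: [0.6244, -0.2261, 0.0717]
tcp_rot: [1.779, 2.587, 0.001]
wrist_force: [0.3, -0.6, -0.3]
width: 0.603
```

```bash
python3 - <<'E'
from h import *
snap('scene','s9',(160,170,300,310),4)
s=tool()[2];print(s['wrist_force'],s['torque'],s['width'],s['tool_pos'])
E
```

```text
[-0.34090197  0.48658591 -0.49503568] [ 0.02448505 -0.02495845  0.02014405] 0.6041437930440869 [ 0.6243025  -0.22605622  0.07165548]
```

View pics/s9.png

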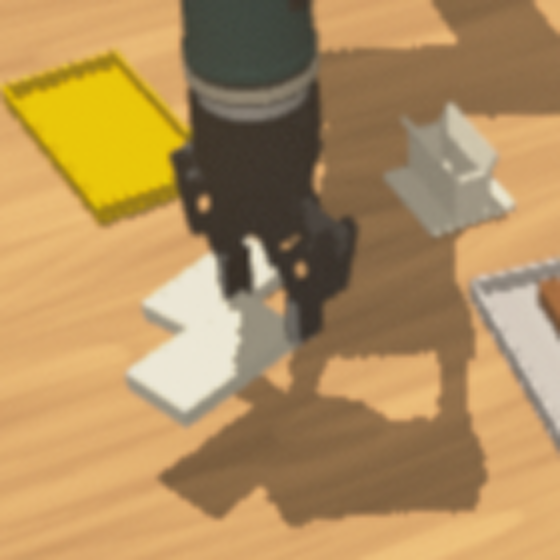

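>>> drive_tool --steps '[[[0, 0, 0], 0], [[0, 0, 0], 0]]' --jaw 0.61

```text
time: 12.87
tool_pos: [0.6242, -0.226, 0.0715]
tcp_rot: [1.779, 2.588, 0.0]
wrist_force: [-0.5, -0.0, 0.7]
width: 0.61
```

```bash
python3 - <<'E'
from h import *
snap('scene','s10',(160,170,300,310),4)
s=tool()[2];print(s['wrist_force'],s['torque'],s['width'],s['tool_pos'])
E
```

```text
[ 0.14989451 -0.87365819 -0.31159851] [-0.0099531   0.08549839 -0.00831447] 0.6090468637609452 [ 0.62405181 -0.22597713  0.07135396]
```

View pics/s10.png

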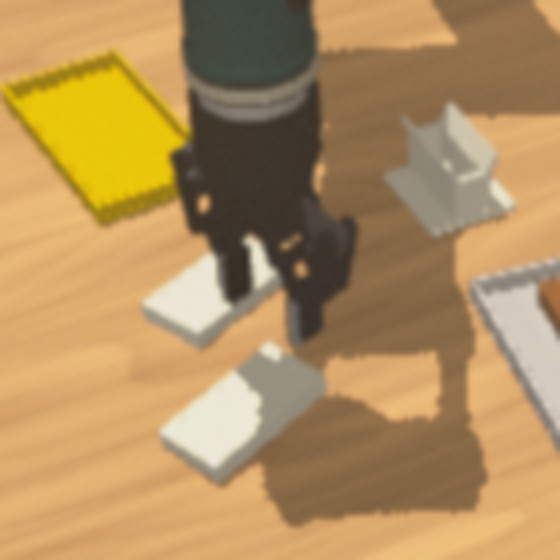

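It came loose all at once and dropped flat, back up, still on the worktop; it won't swing by gravity. New plan:
1. Grip at mid-length. The half-length of 48 mm clears the palm.
2. Lever one end up on the stand's lip, which turns the filter in the pads.
3. Bring it past vertical in the slot mouth.
4. Lay it down on the vent with the mesh up.

>>> drive_tool --steps '[[[0, 0, -30], 0], [[0, 0, -40], 0], [[0, 0, 0], 0], [[0, 0, 0], 0]]' --jaw 0.85

```text
time: 13.25
tool_pos: [0.6266, -0.227, 0.1454]
tcp_rot: [1.775, 2.582, 0.003]
wrist_force: [0.7, -1.1, -0.3]
width: 0.853
```

```bash
cat >> h.py <<'E'
def white(i,im,zt=.014,amin=1500,box=None):
    g=cv2.cvtColor(im,cv2.COLOR_BGR2HSV)
    m=((g[...,1]<45)&(g[...,2]>110)).astype(np.uint8)
    n,l,st,c=cv2.connectedComponentsWithStats(m); out=[]
    for k in range(1,n):
        if st[k,4]>amin:
            w=np.array([p2w(i,p,zt)[:2] for p in np.argwhere(l==k)[:,::-1]],np.float32)*1000
            r=cv2.minAreaRect(w); out.append(r)
            b=cv2.boxPoints(r); e=max(b[1]-b[0],b[2]-b[1],key=np.linalg.norm)
            print(c[k].round(0),"ctr",np.round(r[0],1),"size",np.round(r[1],1),"long dir",np.degrees(np.arctan2(e[1],e[0])).round(1))
    return out
E
python3 - <<'E'
from h import *
i,im=snap('wrist','w11'); white(i,im)
delta([.6245,-.226,.1],21)
E
```

```text
[468.  41.] ctr [707.3 -45. ] size [ 70.3 151. ] long dir -7.4
[140. 129.] ctr [ 506.  -217.6] size [52.4 95.6] long dir -64.6
[273. 215.] ctr [ 629.6 -246.4] size [51.7 96.6] long dir -67.9
shift tool mm [ 0.5 -0.4 42.8] twist -0.024319762561930247 cur yaw_y 21.0 q6 -0.75 pos [ 0.6249 -0.2263  0.1428]
```

View pics/w11.png

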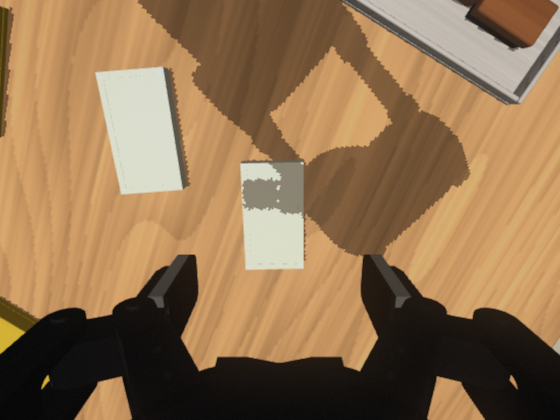

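>>> drive_tool --steps '[[[-20.5, -3, 0], 0], [[0, 0, 35], -1.1], [[0, 0, 35], 0], [[0, 0, 30], 0], [[0, 0, 20], 0], [[0, 0, 12], 0], [[0, 0, 5], 0], [[0, 0, 0], 0]]'

```text
time: 13.97
tool_pos: [0.6268, -0.2454, 0.0016]
tcp_rot: [-1.753, -2.603, 0.001]
wrist_force: [-0.6, 0.4, 0.9]
width: 0.852
```

```bash
python3 - <<'E'
from h import *
delta([.6296,-.2464,.0],22.1); print(tool()[2]['wrist_force'])
E
```

```text
shift tool mm [-2.   2.2  1.6] twist -0.02226343409623155 cur yaw_y 22.1 q6 -0.8 pos [ 0.6268 -0.2454  0.0016]
[-0.58411823  0.39819465  0.85442284]
```

>>> drive_tool --steps '[[[-2, 2, 1], 0], [[0, 0, 0], 0]]'

```text
time: 14.13
tool_pos: [0.6328, -0.2479, 0.0047]
tcp_rot: [1.753, 2.603, 0.001]
wrist_force: [0.4, -0.4, -0.5]
width: 0.851
```

>>> drive_tool --steps '[[[0, 0, 0], 0], [[0, 0, 0], 0], [[0, 0, 0], 0], [[0, 0, 0], 0]]' --jaw 0.55 --force 25

```text
time: 14.47
tool_pos: [0.6323, -0.2477, 0.0048]
tcp_rot: [1.753, 2.603, 0.001]
wrist_force: [-0.5, -0.5, 6.2]
width: 0.6
```

>>> drive_tool --steps '[[[0, 0, -20], 0], [[0, 0, -30], 0], [[0, 0, -35], 0], [[0, 0, -35], 0], [[0, 0, 0], 0]]'

```text
time: 14.88
tool_pos: [0.6359, -0.2493, 0.1323]
tcp_rot: [1.747, 2.594, 0.004]
wrist_force: [2.2, -0.4, 1.5]
width: 0.6
```

```bash
python3 - <<'E'
from h import *
delta([.476,-.0825,.115],0); print(tool()[2]['wrist_force'])
snap('scene','s12',(160,130,300,310),4)
E
```

```text
shift tool mm [214.8 -85.7  14.2] twist 22.078311355467747 cur yaw_y 22.1 q6 -0.8 pos [ 0.6359 -0.2493  0.1323]
[ 2.24909385 -0.38066911  1.52175908]
```

View pics/s12.png

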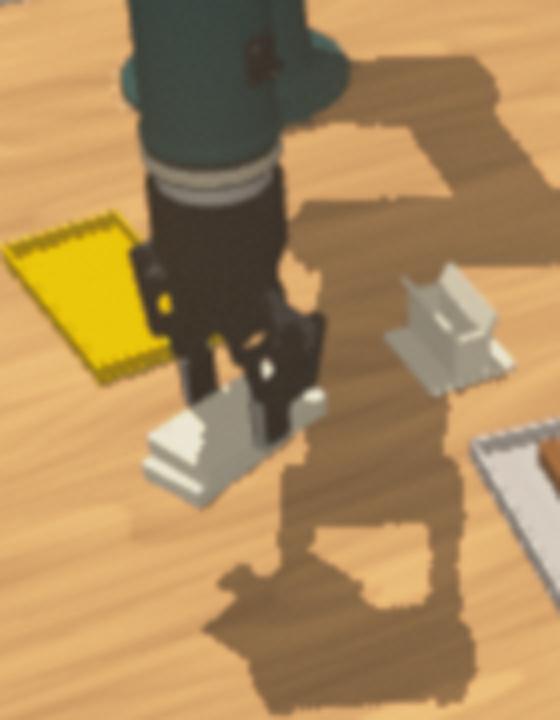

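>>> drive_tool --steps '[[[36, -14.3, 0], 0], [[36, -14.3, 0], 0], [[36, -14.3, 0], 0], [[36, -14.3, 0], 0], [[36, -14.3, 0], 0], [[36, -14.3, 0], 0], [[0, 0, 0], 7], [[0, 0, 0], 7]]'

```text
time: 15.6
tool_pos: [0.4665, -0.0772, 0.1207]
tcp_rot: [-2.061, -2.366, 0.003]
wrist_force: [0.9, 0.9, -0.6]
width: 0.596
```

>>> drive_tool --steps '[[[0, 0, 10], 7], [[0, 0, 10], 1], [[0, 0, 0], 0], [[0, 0, 0], 0]]'

```text
time: 15.93
tool_pos: [0.4686, -0.0789, 0.1011]
tcp_rot: [-2.215, -2.224, 0.003]
wrist_force: [0.3, -0.3, -0.8]
width: 0.597
```

```bash
python3 - <<'E'
from h import *
delta([.476,-.07,.07],0); print(tool()[2]['wrist_force'])
i,im=snap('wrist','w13')
for c in [(.516,.009,.004),(.517,-.06,.004),(.476,-.0248,.006)]: print(w2p(i,c).round(0))
E
```

```text
shift tool mm [ 8.8  7.6 31. ] twist 0.2306345670783685 cur yaw_y 0.2 q6 -0.22 pos [ 0.4686 -0.0789  0.1011]
[ 0.29670872 -0.31287133 -0.82646257]
[350.  83.]
[346. 184.]
[290. 134.]
```

View pics/w13.png

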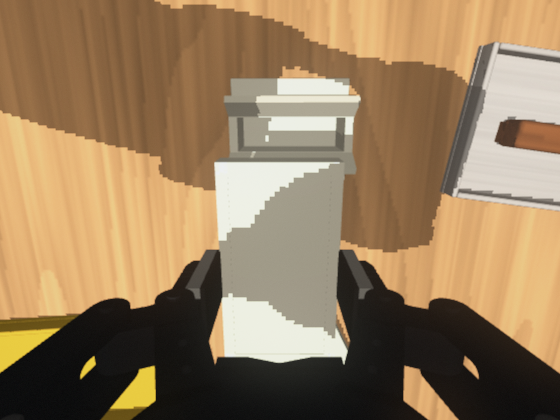

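```bash
python3 - <<'E'
from h import *
i=bot.camera_info('wrist')
for p in [(225,96),(360,96),(353,153),(355,172)]: print(p,p2w(i,p,.054).round(4))
for p in [(238,118),(344,118),(344,148),(238,150)]: print('40',p,p2w(i,p,.040).round(4))
for p in [(350,80),(231,80)]: print('base',p,p2w(i,p,.006).round(4))
E
```

```text
(225, 96) [ 0.4399 -0.0018  0.054 ]
(360, 96) [ 0.513  -0.0015  0.054 ]
(353, 153) [ 0.5111 -0.0322  0.054 ]
(355, 172) [ 0.5129 -0.0431  0.054 ]
40 (238, 118) [ 0.4449 -0.0135  0.04  ]
40 (344, 118) [ 0.5076 -0.0133  0.04  ]
40 (344, 148) [ 0.5085 -0.0309  0.04  ]
40 (238, 150) [ 0.4443 -0.0323  0.04  ]
base (350, 80) [0.5165 0.0108 0.006 ]
base (231, 80) [0.4368 0.0105 0.006 ]
```

The slot centre measures (0.476, -0.023) and the near lip's outer edge is at y = -0.043. Next I'll lever the far end up on that lip.

>>> drive_tool --steps '[[[14, 7.5, 0], 0], [[0, 0, 20], 0], [[0, 0, 15], 0], [[0, 0, 5], 0], [[0, 0, 5], 0], [[0, 0, 5], 0], [[0, 0, 5], 0], [[0, 0, 0], 0]]'

```text
time: 16.65
tool_pos: [0.4774, -0.0669, 0.0488]
tcp_rot: [2.217, 2.224, -0.004]
wrist_force: [-4.6, -5.2, 6.3]
width: 0.593
```

```bash
python3 - <<'E'
from h import *
delta([.476,-.065,.04],0); print(tool()[2]['wrist_force'])
snap('wrist','w14');snap('scene','s14',(160,130,300,310),4)
E
```

```text
shift tool mm [ 1.9 -1.3  8.8] twist 0.18392941641488392 cur yaw_y 0.2 q6 -0.19 pos [ 0.4774 -0.0669  0.0488]
[-4.62631388 -5.20323768  6.26982488]
```

View pics/w14.png

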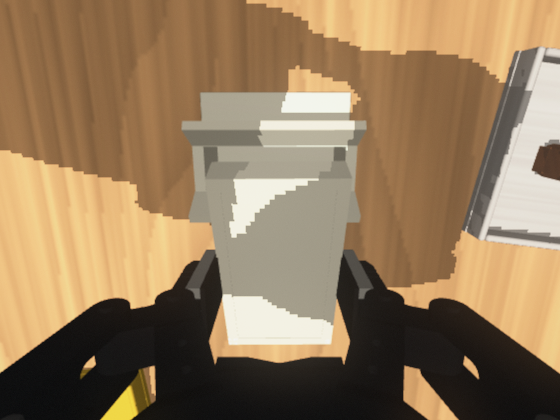

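View pics/s14.png

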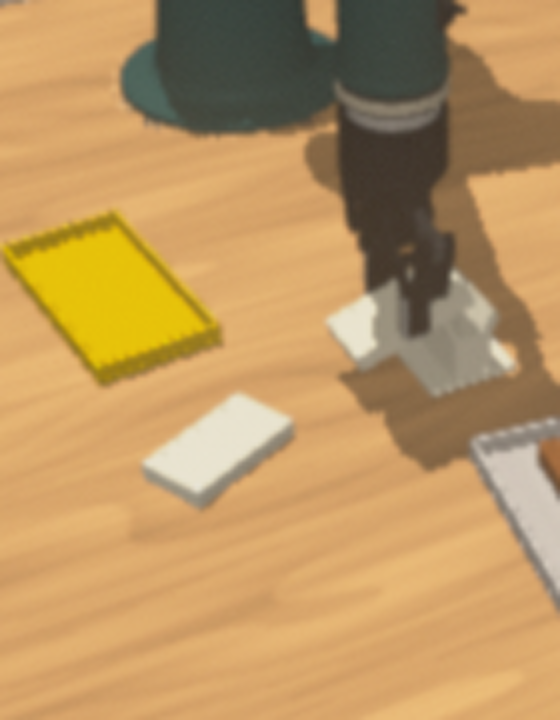

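The filter is turning in the pads with only about 6 N. I'll keep pressing down.

>>> drive_tool --steps '[[[0, 0, 4], 0], [[0, 0, 4], 0], [[0, 0, 4], 0], [[0, 0, 3], 0], [[0, 0, 0], 0]]'

```text
time: 17.17
tool_pos: [0.4782, -0.0671, 0.0352]
tcp_rot: [2.217, 2.223, -0.003]
wrist_force: [-6.1, -6.1, 13.6]
width: 0.595
```

```bash
python3 - <<'E'
from h import *
delta([.476,-.065,.04],0); print(tool()[2]['wrist_force'])
snap('wrist','w15');snap('scene','s15',(230,160,300,250),6)
E
```

```text
shift tool mm [ 2.1 -2.2 -4.9] twist 0.17418136173630216 cur yaw_y 0.2 q6 -0.19 pos [ 0.4782 -0.0671  0.0352]
[-6.12693451 -6.14297822 13.56072755]
```

View pics/w15.png

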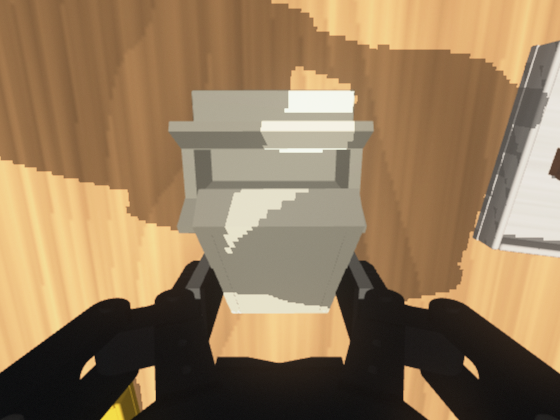

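View pics/s15.png

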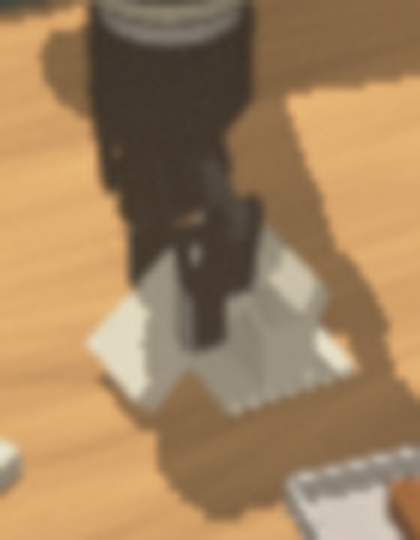

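>>> drive_tool --steps '[[[0, 0, -20], 0], [[0, 0, -25], 0], [[0, 0, -25], 0], [[0, 0, 0], 0], [[0, 0, 0], 0]]'

```text
time: 17.68
tool_pos: [0.48, -0.0658, 0.1054]
tcp_rot: [2.216, 2.22, 0.005]
wrist_force: [0.1, -0.0, -1.0]
width: 0.594
```

```bash
python3 - <<'E'
from h import *
delta([.4763,.011,.077],0); print(tool()[2]['wrist_force'])
snap('wrist','w16');snap('scene','s16',(230,150,300,240),6)
E
```

```text
shift tool mm [76.9 -3.8 28.3] twist 0.08769435440287054 cur yaw_y 0.1 q6 -0.19 pos [ 0.48   -0.0658  0.1054]
[ 0.06807005 -0.02133096 -0.98993692]
```

View pics/w16.png

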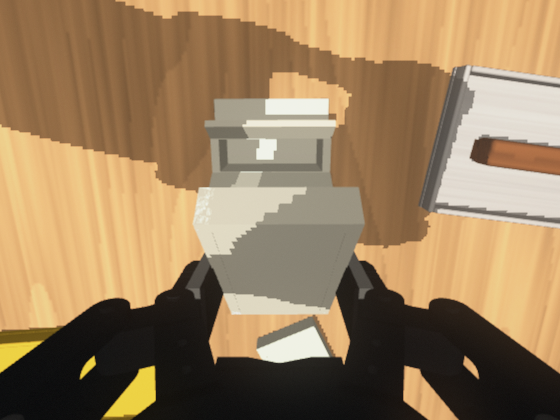

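View pics/s16.png

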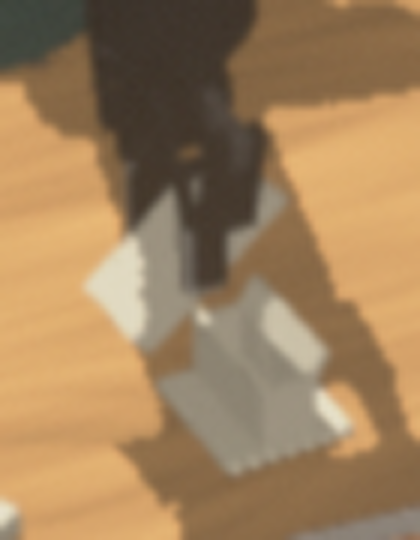

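```bash
cat >> h.py <<'E'
def tilt(i,B,A):
    """B,A: (xl,xr,row) of back/mesh face's end edges in wrist image -> elevation of A->B"""
    M=R.from_rotvec(i['attitude']).as_matrix(); P=[]
    for xl,xr,r in (B,A):
        z=i['fx']*52/(xr-xl); P.append(M@np.array([((xl+xr)/2-i['cx'])/i['fx']*z,(r-i['cy'])/i['fy']*z,z])+np.array(i['position'])*1000)
    d=P[0]-P[1]; print("pts",np.round(P,0).tolist(),"len",np.linalg.norm(d).round(0),"elev",np.degrees(np.arctan2(d[2],np.hypot(d[0],d[1]))).round(0))
E
python3 -c "
from h import *
i=bot.camera_info('wrist');tilt(i,(196,362,226),(232,330,314))"
```

```text
pts [[477.0, -30.0, 146.0], [479.0, -99.0, 90.0]] len 89.0 elev 39.0
```

>>> drive_tool --steps '[[[26, -1, 0], 0], [[26, -1, 0], 0], [[26, -1, 0], 0], [[0, 0, 0], 0], [[0, 0, 10], 0], [[0, 0, 10], 0], [[0, 0, 5], 0], [[0, 0, 0], 0]]'

```text
time: 18.45
tool_pos: [0.4723, 0.012, 0.075]
tcp_rot: [-2.219, -2.219, 0.006]
wrist_force: [-0.0, 0.5, -1.5]
width: 0.6
```

```bash
python3 - <<'E'
from h import *
delta([.4763,.013,.077],0); print(tool()[2]['wrist_force'])
snap('wrist','w17');snap('scene','s17',(230,150,300,240),6)
E
```

```text
shift tool mm [ 1.  4. -2.] twist 0.013552722057653455 cur yaw_y 0.0 q6 -0.03 pos [0.4723 0.012  0.075 ]
[-0.03496709  0.530073   -1.50944321]
```

View pics/s17.png

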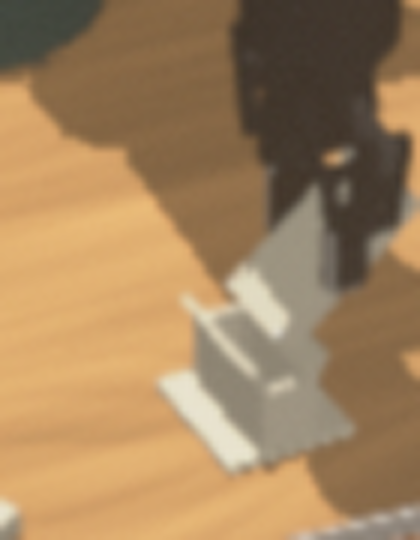

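>>> drive_tool --steps '[[[0, 4, 6], 0], [[-7, 0, 0], 0], [[-6, 0, -5], 0], [[-7, 0, -4], 0], [[-7, 0, -3], 0], [[-8, 0, -2], 0], [[-8, 0, 0], 0], [[0, 0, 0], 0]]'

```text
time: 19.22
tool_pos: [0.479, -0.0318, 0.0863]
tcp_rot: [2.221, 2.22, 0.001]
wrist_force: [0.4, 0.6, -1.0]
width: 0.599
```

```bash
python3 - <<'E'
from h import *
delta([.4763,-.0228,.09],0); print(tool()[2]['wrist_force'])
snap('wrist','w18');snap('scene','s18',(230,150,300,240),6)
E
```

```text
shift tool mm [ 9.  -2.7 -3.7] twist -0.004408036757951095 cur yaw_y -0.0 q6 -0.12 pos [ 0.479  -0.0318  0.0863]
[ 0.41283289  0.56732221 -1.00659442]
```

View pics/s18.png

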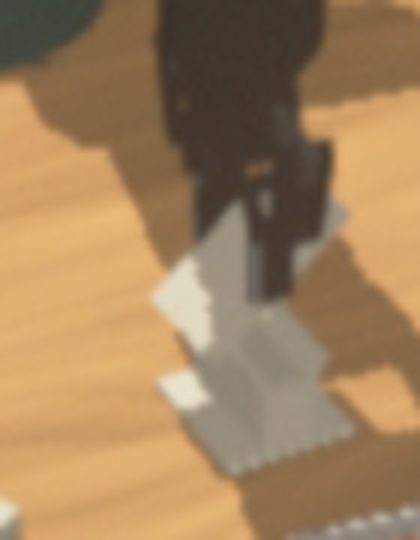

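View pics/w18.png

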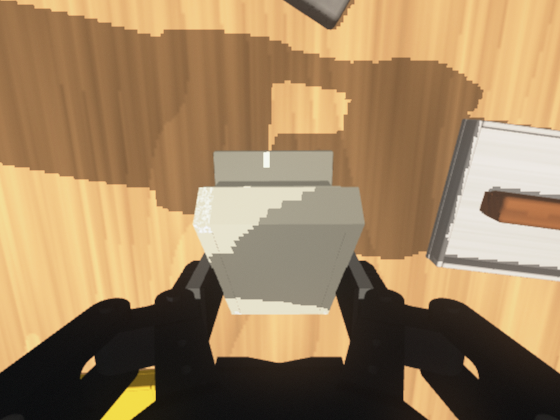

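The angle didn't change because the end passed over the lip. I'll go back and insert it deeper.

>>> drive_tool --steps '[[[0, 0, -14], 0], [[22, -1, 0], 0], [[22, -1, 0], 0], [[0, 0, 0], 0], [[0, 0, 12], 0], [[0, 0, 12], 0], [[0, 0, 8], 0], [[0, 0, 0], 0]]'

```text
time: 19.98
tool_pos: [0.4773, 0.0128, 0.0675]
tcp_rot: [2.216, 2.223, -0.001]
wrist_force: [1.4, -2.7, 1.1]
width: 0.6
```

```bash
python3 - <<'E'
from h import *
delta([.4763,.013,.06],0); print(tool()[2]['wrist_force'])
snap('wrist','w19');snap('scene','s19',(230,150,300,240),6)
E
```

```text
shift tool mm [ 0.2 -1.   7.5] twist 0.17284423837283214 cur yaw_y 0.2 q6 -0.03 pos [0.4773 0.0128 0.0675]
[ 1.37450219 -2.65377741  1.0514862 ]
```

View pics/s19.png

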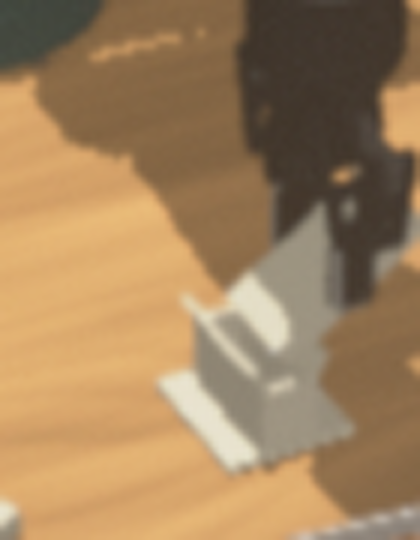

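>>> drive_tool --steps '[[[0, -1, -4], 0], [[-8, 0, 0], 0], [[0, 0, 4], 0], [[-5, 0, 0], 0], [[-5, 0, 0], 0], [[-5, 0, 0], 0], [[0, 0, 0], 0]]'

```text
time: 20.67
tool_pos: [0.4748, -0.0042, 0.0685]
tcp_rot: [-2.219, -2.21, -0.01]
wrist_force: [-3.8, 22.9, 9.0]
width: 0.603
```

```bash
python3 - <<'E'
from h import *
delta([.4763,-.0228,.07],0); print(tool()[2]['wrist_force'])
snap('wrist','w20');snap('scene','s20',(230,150,300,240),6)
E
```

```text
shift tool mm [-18.6   1.5  -1.8] twist -0.2326772912904147 cur yaw_y -0.2 q6 -0.07 pos [ 0.4748 -0.0042  0.0685]
[-3.76772343 22.89464144  9.02335614]
```

View pics/s20.png

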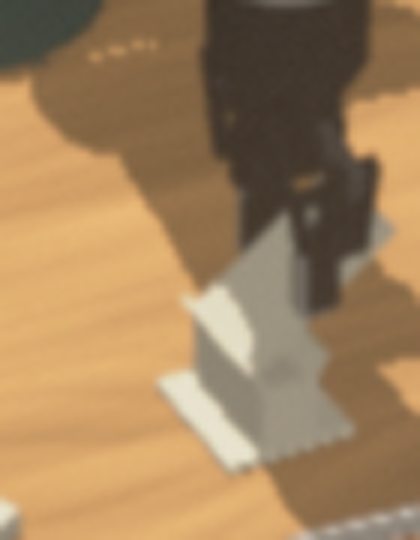

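View pics/w20.png

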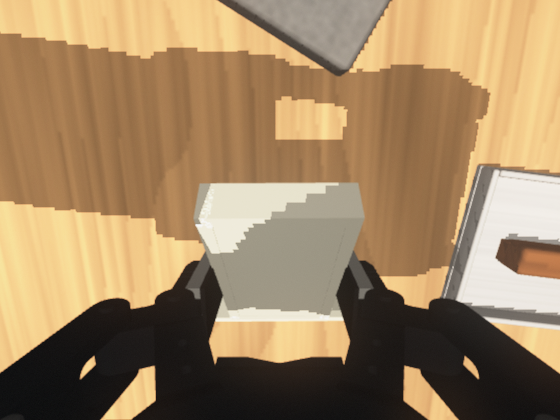

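>>> drive_tool --steps '[[[0, 0, -5], 0], [[-3, 0, -2], 0], [[-5, 0, 0], 0], [[-5, 0, 0], 0], [[0, 0, 0], 0]]'

```text
time: 21.18
tool_pos: [0.4754, -0.0163, 0.0773]
tcp_rot: [-2.219, -2.21, -0.012]
wrist_force: [-7.6, 26.1, 20.8]
width: 0.6
```

```bash
python3 - <<'E'
from h import *
delta([.4763,-.0228,.07],0); print(tool()[2]['wrist_force'])
snap('wrist','w21');snap('scene','s21',(230,150,300,240),6)
E
```

```text
shift tool mm [-6.6  1.   7.2] twist -0.22864631409960623 cur yaw_y -0.2 q6 -0.1 pos [ 0.4754 -0.0163  0.0773]
[-7.64315238 26.10572584 20.76706611]
```

View pics/s21.png

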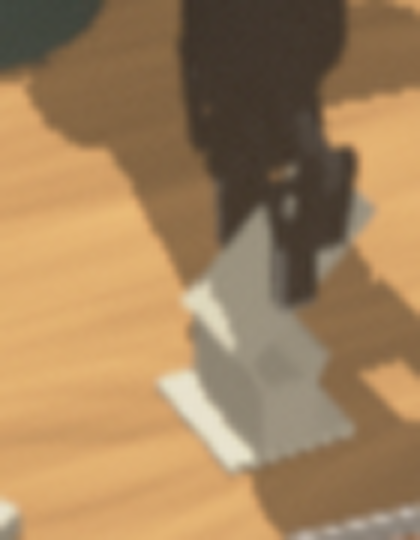

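View pics/w21.png

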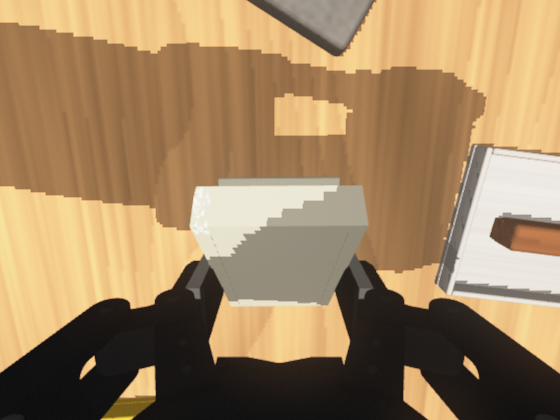

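The lip pushes straight along the filter's axis, so it won't turn here. The deck's left side is a vertical 25 mm face and needs no extra twist, so I'll steepen the filter against that instead.

>>> drive_tool --steps '[[[3, 0, -10], 0], [[3, 0, -20], 0], [[0, 0, -35], 0], [[0, 0, -35], 0], [[0, 0, 0], -7], [[0, 0, 0], -7], [[0, 0, 0], -7], [[0, 0, 0], -7]]' --force 20

```text
time: 21.95
tool_pos: [0.4756, -0.0167, 0.175]
tcp_rot: [1.608, 2.698, 0.0]
wrist_force: [0.0, 0.2, -0.8]
width: 0.602
```

>>> drive_tool --steps '[[[0, 0, 0], -7], [[0, 0, 0], -7], [[0, 0, 0], -7], [[0, 0, 0], -7], [[0, 0, 0], -3.7], [[0, 0, 0], 0]]'

```text
time: 22.45
tool_pos: [0.4753, -0.0166, 0.1745]
tcp_rot: [-0.817, -3.033, 0.0]
wrist_force: [-0.8, -0.4, -1.2]
width: 0.595
```

```bash
python3 - <<'E'
from h import *
delta([.384,.299,.17],59.5); print(tool()[2]['wrist_force'])
i=bot.camera_info('top');print(p2w(i,(108,258),0.15).round(3),p2w(i,(115,264),0.0).round(3))
snap('wrist','w22')
E
```

```text
shift tool mm [237.5 227.1   4.5] twist 0.3460442707440734 cur yaw_y 59.8 q6 -1.13 pos [ 0.4753 -0.0166  0.1745]
[-0.76881165 -0.40336547 -1.1776605 ]
[0.391 0.492 0.15 ] [0.378 0.514 0.   ]
```

View pics/w22.png

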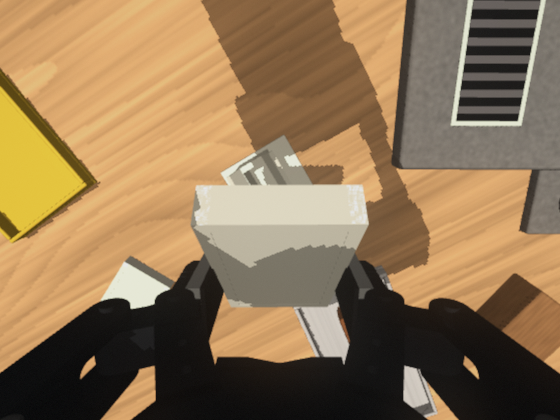

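>>> drive_tool --steps '[[[27, 25, 0], 0], [[27, 25, 0], 0], [[27, 25, 0], 0], [[27, 25, 0], 0], [[27, 25, 0], 0], [[27, 25, 0], 0], [[27, 25, 0], 0], [[27, 25, 0], 0]]'

```text
time: 23.17
tool_pos: [0.3889, 0.2667, 0.1749]
tcp_rot: [0.823, 3.032, 0.0]
wrist_force: [0.8, 0.0, -1.4]
width: 0.598
```

>>> drive_tool --steps '[[[20, 25, 0], 0], [[10, 2, 0], 0], [[0, 0, 0], 0], [[0, 0, 0], 0]]'

```text
time: 23.5
tool_pos: [0.3769, 0.3034, 0.1744]
tcp_rot: [-0.818, -3.033, 0.002]
wrist_force: [0.5, -0.9, -0.4]
width: 0.599
```

```bash
python3 - <<'E'
from h import *
delta([.376,.3065,.042],59.5); print(tool()[2]['wrist_force'])
i,im=snap('wrist','w23')
snap('scene','s23',(280,120,420,220),5)
E
```

```text
shift tool mm [  2.4   2.4 132.4] twist 0.3065667698322727 cur yaw_y 59.8 q6 -0.42 pos [0.3769 0.3034 0.1744]
[ 0.4511225  -0.91940793 -0.37576263]
```

View pics/s23.png

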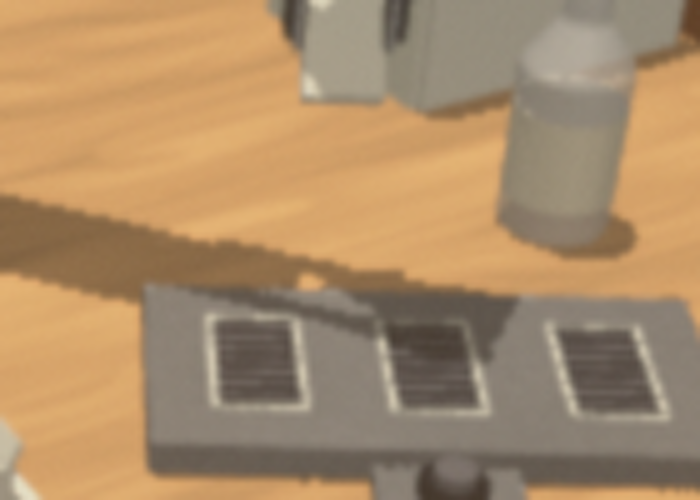

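>>> drive_tool --steps '[[[2, 2, 35], 0], [[0, 0, 35], 0], [[0, 0, 25], 0], [[0, 0, 15], 0], [[0, 0, 10], 0], [[0, 0, 6], 0], [[0, 0, 0], 0]]'

```text
time: 24.18
tool_pos: [0.3765, 0.3054, 0.0479]
tcp_rot: [-0.821, -3.031, 0.002]
wrist_force: [-0.4, 0.4, -0.8]
width: 0.596
```

```bash
python3 - <<'E'
from h import *
delta([.376,.3065,.042],59.5); print(tool()[2]['wrist_force'])
i,im=snap('wrist','w24')
snap('scene','s24',(280,120,420,220),5)
E
```

```text
shift tool mm [1.  0.7 5.9] twist 0.18218731354534157 cur yaw_y 59.7 q6 -0.41 pos [0.3765 0.3054 0.0479]
[-0.3530545   0.44760606 -0.80538932]
```

View pics/s24.png

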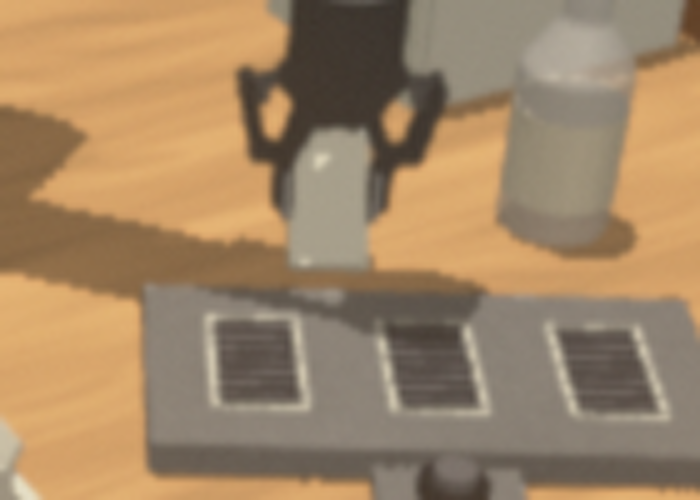

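>>> drive_tool --steps '[[[0, 0, 5], 0], [[-5, 0, 0], 0], [[-5, 0, 0], 0], [[-5, 0, -2], 0], [[-5, 0, -4], 0], [[-5, 0, -3], 0], [[0, 0, 0], 0]]'

```text
time: 24.87
tool_pos: [0.4001, 0.2941, 0.0541]
tcp_rot: [0.82, 3.031, 0.003]
wrist_force: [0.6, 0.7, -1.7]
width: 0.596
```

```bash
python3 - <<'E'
from h import *
delta([.419,.281,.042],59.5); print(tool()[2]['wrist_force'])
i,im=snap('wrist','w25')
snap('scene','s25',(280,120,420,220),5)
E
```

```text
shift tool mm [-22.9  -1.8  12.1] twist 0.23164374229958185 cur yaw_y 59.7 q6 -0.46 pos [0.4001 0.2941 0.0541]
[ 0.62128922  0.68220696 -1.66196358]
```

View pics/s25.png

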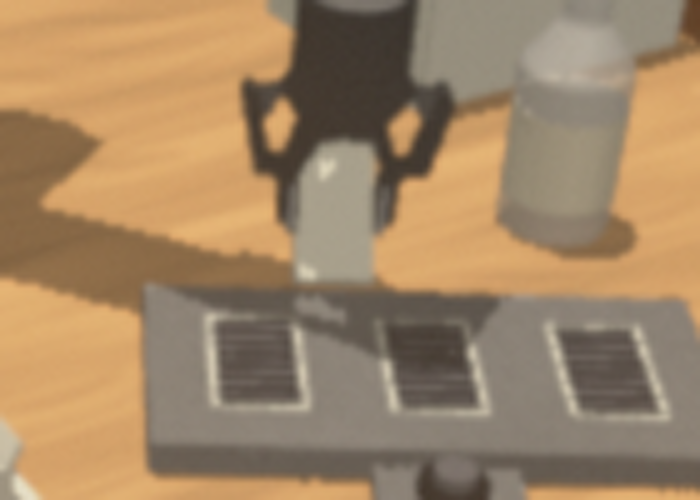

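View pics/w25.png

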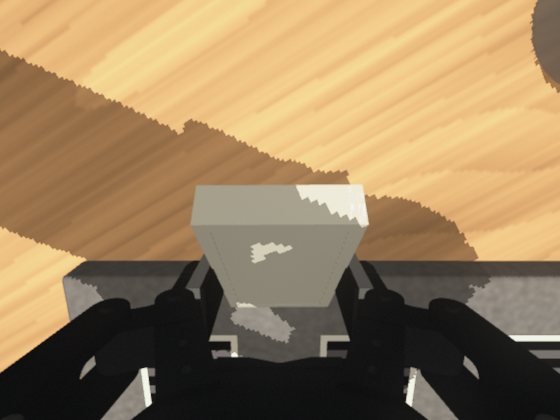

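```bash
python3 - <<'E'
from h import *
i=bot.camera_info('wrist');tilt(i,(192,367,225),(230,336,305))
p,M,s=tool();print(p.round(4)*1000)
# fit: search elevation, offsets of back-face rect to image corners
from scipy.optimize import least_squares
px=np.array([(192,225),(367,225),(230,305),(336,305),(195,185),(364,185)],float)
u=M[:,0];v=M[:,1];Z=np.array([0,0,1.])
def f(x):
    th,a,b,c=x; d=np.cos(th)*u+np.sin(th)*Z; n=-np.sin(th)*u+np.cos(th)*Z
    C=p+(a*u+b*Z+c*v)
    P=[C+.048*d+.007*n-.026*v*1,C+.048*d+.007*n+.026*v,C-.048*d+.007*n-.026*v,C-.048*d+.007*n+.026*v,C+.048*d-.007*n-.026*v,C+.048*d-.007*n+.026*v]
    q=np.array([w2p(i,k) for k in P])
    return q
q=f([.7,0,0,0]);
sgn=1 if q[0,0]<q[1,0] else -1
if sgn<0: px=px[[1,0,3,2,5,4]]
r=least_squares(lambda x:(f(x)-px).ravel(),[.7,0,0,0]);print(np.degrees(r.x[0]),r.x[1:]*1000,r.cost,(f(r.x)-px).round(0).tolist())
E
```

```text
pts [[368.0, 313.0, 102.0], [419.0, 285.0, 51.0]] len 78.0 elev 41.0
[398.8 294.   53.3]
44.21594617463894 [ 7.73306603 12.11008429  0.84823833] 40.15589351966402 [[-1.0, 0.0], [3.0, -0.0], [2.0, 0.0], [-8.0, 0.0], [2.0, -0.0], [-0.0, -0.0]]
```

The filter has slipped in the grip: its centre is about 14 mm from the pads, at roughly 45° elevation. The low end therefore rode over the deck. I'll back off, go lower and push against the side face.

>>> drive_tool --steps '[[[18, 0, -3], 0], [[0, 0, 0], 0], [[0, 0, 12], 0], [[0, 0, 8], 0], [[0, 0, 2], 0], [[0, 0, 0], 0]]'

```text
time: 25.47
tool_pos: [0.3817, 0.3022, 0.0325]
tcp_rot: [-0.818, -3.031, 0.004]
wrist_force: [0.2, -0.0, -1.0]
width: 0.592
```

>>> drive_tool --steps '[[[-5, 0, 0], 0], [[-5, 0, 0], 0], [[-5, 0, 0], 0], [[-5, 0, -1], 0], [[0, 0, 0], 0]]'

```text
time: 25.88
tool_pos: [0.3969, 0.295, 0.0358]
tcp_rot: [-0.823, -3.023, -0.003]
wrist_force: [-17.0, 10.3, 9.3]
width: 0.597
```

```bash
python3 - <<'E'
from h import *
delta([.419,.281,.042],59.5); print(tool()[2]['wrist_force'])
i,im=snap('wrist','w26')
snap('scene','s26',(280,120,420,220),5)
E
```

```text
shift tool mm [-26.1  -0.8  -6.4] twist 0.05136421656700918 cur yaw_y 59.6 q6 -0.46 pos [0.3969 0.295  0.0358]
[-17.04452222  10.27995381   9.26013434]
```

View pics/s26.png

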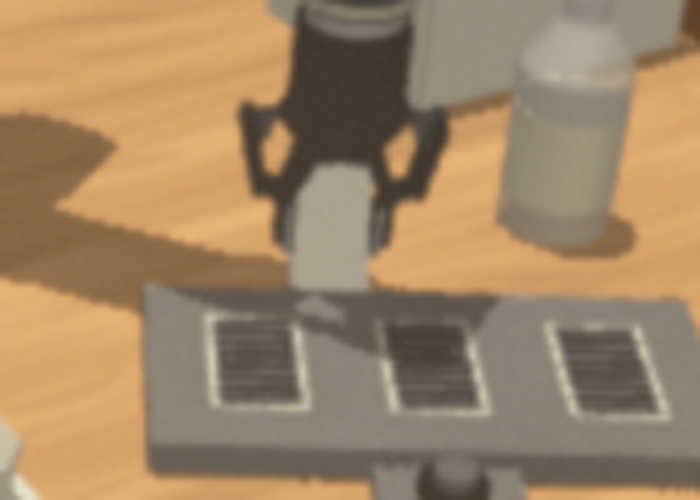

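View pics/w26.png

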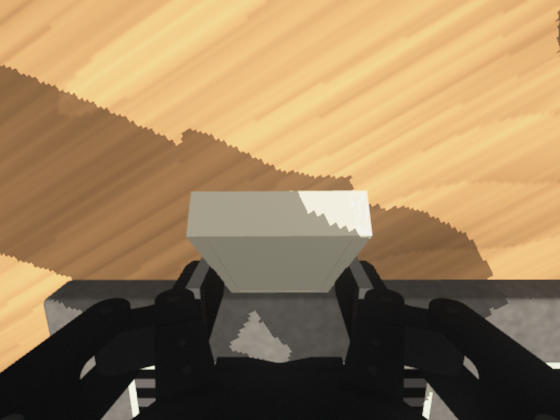

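>>> drive_tool --steps '[[[-5, 0, -2], 0], [[-5, 0, -2], 0], [[-5, 0, -1], 0], [[-5, 0, -1], 0], [[-5, 0, 0], 0], [[0, 0, 0], 0]]'

```text
time: 26.48
tool_pos: [0.4212, 0.2808, 0.0415]
tcp_rot: [-0.821, -3.03, -0.002]
wrist_force: [-5.5, 3.2, 3.8]
width: 0.597
```

```bash
python3 - <<'E'
from h import *
delta([.419,.281,.042],59.5); print(tool()[2]['wrist_force'])
i,im=snap('wrist','w27')
snap('scene','s27',(280,120,420,220),5)
E
```

```text
shift tool mm [ 2.  -1.  -0.5] twist 0.17797499419927476 cur yaw_y 59.7 q6 -0.51 pos [0.4212 0.2808 0.0415]
[-5.47119484  3.23020073  3.7730747 ]
```

View pics/s27.png

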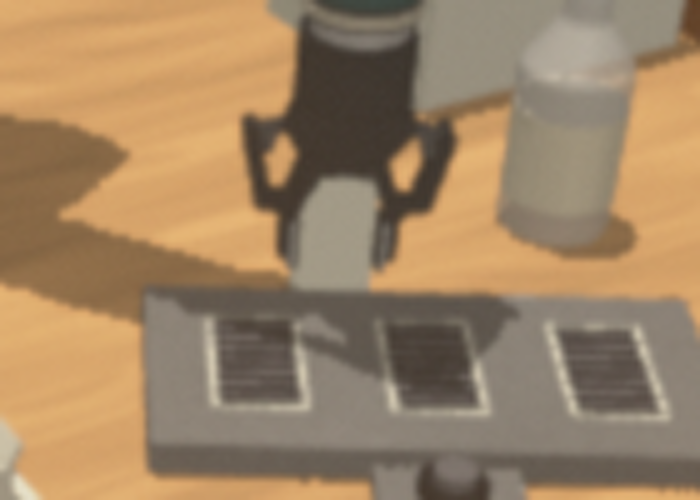

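View pics/w27.png

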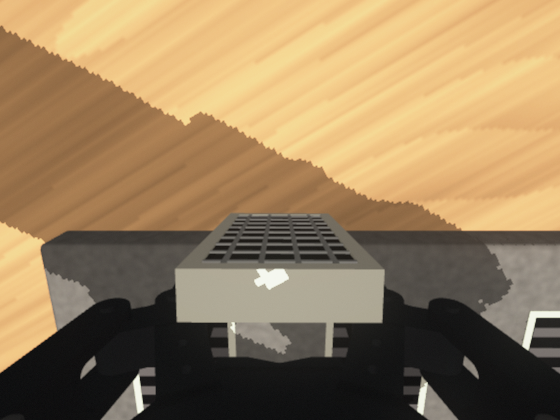

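```bash
cat >> h.py <<'E'
from scipy.optimize import least_squares
def fit(i,px,th0=1.6):
    """px rows: B back L,R ; B mesh L,R ; then optional A mesh L,R or A back L,R given as dict"""
    p,M,s=tool();u=M[:,0].copy();u[2]=0;u/=np.linalg.norm(u);Z=np.array([0,0,1.]);v=np.cross(Z,u)
    lab=list(px)
    def pts(x):
        th,a,b,c=x; d=np.cos(th)*u+np.sin(th)*Z; n=-np.sin(th)*u+np.cos(th)*Z
        C=p+a*u+b*Z+c*v; out=[]
        for l in lab:
            e=.048*(1 if l[0]=='B' else -1); t=.007*(1 if l[1]=='b' else -1); w=.026*(1 if l[2]=='L' else -1)
            out.append(C+e*d+t*n+w*v)
        return out
    T=np.array([px[l] for l in lab],float)
    f=lambda x:(np.array([w2p(i,k) for k in pts(x)])-T).ravel()
    r=least_squares(f,[th0,0,.01,0])
    print("theta",np.degrees(r.x[0]).round(1),"off u,z,v mm",(r.x[1:]*1000).round(1),"rms px",np.sqrt((r.fun**2).mean()).round(1))
    return r.x
E
python3 - <<'E'
from h import *
i=bot.camera_info('wrist')
fit(i,{'BmL':(176,267),'BmR':(384,267),'AmL':(230,214),'AmR':(330,214),'BbL':(178,321),'BbR':(382,321)})
E
```

```text
theta 81.0 off u,z,v mm [17.  20.2 -0.7] rms px 0.6
```

Mesh is now visible: the filter is near vertical (81°) with a 0.6 px fit, but held at the edge of the pads. I'll carry it to the stand, seat it in the slot and regrasp it properly.

>>> drive_tool --steps '[[[0, 0, 0], 0], [[0, 0, 0], 0], [[1, 0, -15], 0], [[3, 0, -25], 0], [[0, 0, -30], 0], [[0, 0, -30], 0], [[0, 0, 0], 0]]' --force 60

```text
time: 27.17
tool_pos: [0.423, 0.2847, 0.1482]
tcp_rot: [0.817, 3.024, 0.014]
wrist_force: [1.6, 1.6, 0.0]
width: 0.57
```

```bash
python3 - <<'E'
from h import *
delta([.4763,-.0323,.15],0); print(tool()[2]['wrist_force'])
i,im=snap('wrist','w28')
E
```

```text
shift tool mm [-205.7 -247.    -3.3] twist 59.7610275832105 cur yaw_y 59.8 q6 -0.5 pos [0.423  0.2847 0.1482]
[1.61829214 1.61612143 0.02070905]
```

View pics/w28.png

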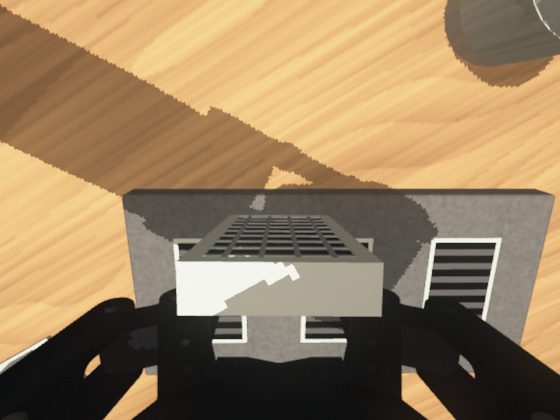

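>>> drive_tool --steps '[[[-22.9, -27.4, 0], 0], [[-22.9, -27.4, 0], 0], [[-22.9, -27.4, 0], 0], [[-22.9, -27.4, 0], 0], [[-22.9, -27.4, 0], 0], [[-22.9, -27.4, 0], 0], [[-22.9, -27.4, 0], 0], [[-22.9, -27.4, 0], 0]]'

```text
time: 27.88
tool_pos: [0.4653, -0.0014, 0.1397]
tcp_rot: [-0.819, -3.032, 0.001]
wrist_force: [0.7, 0.1, -0.9]
width: 0.568
```

>>> drive_tool --steps '[[[-22, -27, 0], 0], [[0, 0, 0], 7], [[0, 0, 0], 7], [[0, 0, 0], 7], [[0, 0, 0], 7], [[0, 0, 0], 7], [[0, 0, 0], 7], [[0, 0, 0], 7]]'

```text
time: 28.55
tool_pos: [0.4706, -0.0341, 0.1395]
tcp_rot: [-2.01, -2.412, 0.002]
wrist_force: [-0.5, 0.1, -0.9]
width: 0.568
```

>>> drive_tool --steps '[[[0, 0, 0], 7], [[0, 0, 0], 3.8], [[0, 0, 0], 0], [[0, 0, 0], 0]]'

```text
time: 28.88
tool_pos: [0.4708, -0.0339, 0.1398]
tcp_rot: [-2.219, -2.222, 0.002]
wrist_force: [-0.6, 0.2, -1.0]
width: 0.571
```

```bash
python3 - <<'E'
from h import *
delta([.4763,-.0323,.1],0); print(tool()[2]['wrist_force'])
i,im=snap('wrist','w29')
E
```

```text
shift tool mm [ 1.6  5.5 39.8] twist 0.07655519706027292 cur yaw_y 0.1 q6 -0.13 pos [ 0.4708 -0.0339  0.1398]
[-0.56821985  0.15678741 -1.02456362]
```

View pics/w29.png

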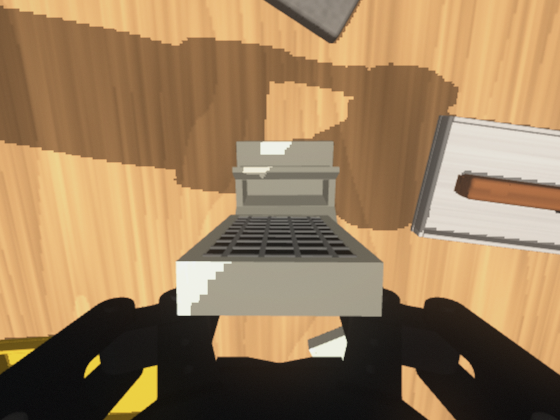

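```bash
python3 - <<'E'
from h import *
i=bot.camera_info('wrist')
x=fit(i,{'BmL':(177,262),'BmR':(382,262),'AmL':(231,215),'AmR':(332,215),'BbL':(177,315),'BbR':(381,315)})
th,a,b,c=x
print("A end centre u,z rel TCP", (a-.048*np.cos(th))*1000,(b-.048*np.sin(th))*1000)
for p in [(233,168),(340,168)]: print(p2w(i,p,.054).round(4))
E
```

```text
theta 79.8 off u,z,v mm [17.5 19.3 -0.3] rms px 1.3
A end centre u,z rel TCP 8.914980658912585 -27.91567280359989
[ 0.4392 -0.002   0.054 ]
[ 0.5129 -0.0019  0.054 ]
```

>>> drive_tool --steps '[[[2, 5.5, 0], 0], [[0, 0, 25], 0], [[0, 0, 15], 0], [[0, 0, 10], 0], [[0, 0, 10], 0], [[0, 0, 10], 0], [[0, 0, 5], 0], [[0, 0, 0], 0]]'

```text
time: 29.6
tool_pos: [0.4761, -0.0316, 0.0645]
tcp_rot: [-2.221, -2.22, 0.002]
wrist_force: [-0.2, 0.5, -0.1]
width: 0.569
```

```bash
python3 - <<'E'
from h import *
delta([.4763,-.0318,.062],0); print(tool()[2]['wrist_force'])
i,im=snap('wrist','w30');snap('scene','s30',(230,150,300,240),6)
E
```

```text
shift tool mm [-0.2  0.2  2.5] twist -0.01735475041861889 cur yaw_y -0.0 q6 -0.12 pos [ 0.4761 -0.0316  0.0645]
[-0.17270023  0.51674368 -0.09530815]
```

View pics/w30.png

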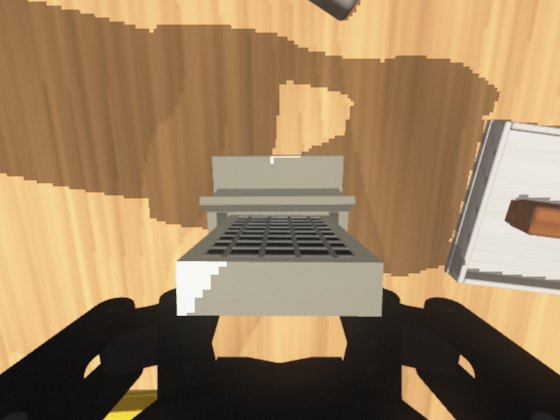

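View pics/s30.png

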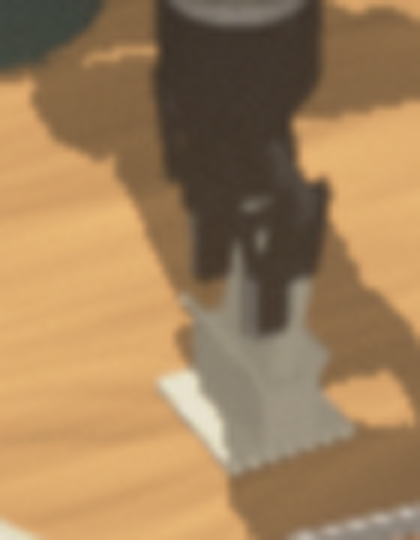

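>>> drive_tool --steps '[[[0, 0, 3], 0], [[0, 0, 0], 0]]'

```text
time: 29.87
tool_pos: [0.4774, -0.0317, 0.0631]
tcp_rot: [2.221, 2.22, 0.001]
wrist_force: [-0.1, 0.4, -1.6]
width: 0.569
```

>>> drive_tool --steps '[[[0, 0, 0], 0], [[0, 0, 0], 0], [[0, 0, 0], 0], [[0, 0, 0], 0]]' --jaw 0.72 --force 20

```text
time: 30.2
tool_pos: [0.4772, -0.0317, 0.0631]
tcp_rot: [2.221, 2.221, 0.001]
wrist_force: [0.2, 0.7, 0.4]
width: 0.719
```

```bash
python3 - <<'E'
from h import *
delta([.4763,-.0228,.062],0); print(tool()[2]['wrist_force'])
i,im=snap('wrist','w31');snap('scene','s31',(230,150,300,240),6)
E
```

```text
shift tool mm [ 8.9 -0.9  1.1] twist -0.02033267958610452 cur yaw_y -0.0 q6 -0.12 pos [ 0.4772 -0.0317  0.0631]
[0.16118582 0.72055385 0.36292828]
```

View pics/w31.png

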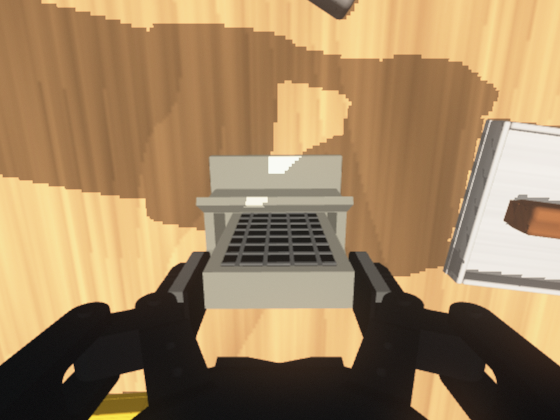

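View pics/s31.png

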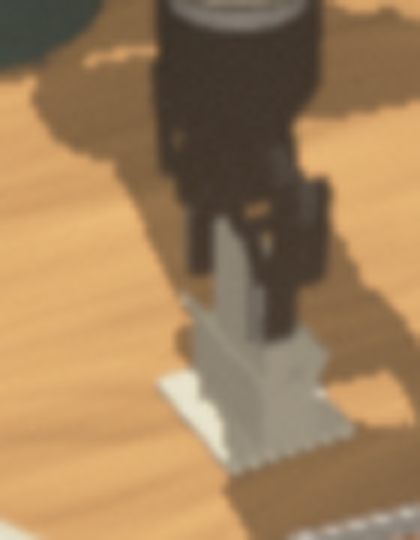

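```bash
python3 - <<'E'
from h import *
i=bot.camera_info('wrist');p,M,s=tool()
for q in [(208,272),(353,272),(210,303),(352,303)]: print(p2w(i,q,.102).round(4))
print(p)
E
```

```text
[ 0.453 -0.015  0.102]
[ 0.5024 -0.0151  0.102 ]
[ 0.453 -0.027  0.102]
[ 0.5027 -0.027   0.102 ]
[ 0.477082   -0.03170268  0.06298341]
```

The filter dropped upright into the slot, with its top edge at image rows 272–303. I'll centre on it and regrip.

>>> drive_tool --steps '[[[5, 0, 0], 0], [[5, 0, 3], 0], [[0, 0, 1.5], 0], [[0, 0, 0], 0]]'

```text
time: 30.63
tool_pos: [0.4764, -0.0212, 0.0577]
tcp_rot: [-2.22, -2.221, 0.001]
wrist_force: [0.5, -0.1, -0.3]
width: 0.722
```

>>> drive_tool --steps '[[[0, 0, 0], 0], [[0, 0, 0], 0], [[0, 0, 0], 0], [[0, 0, 0], 0]]' --jaw 0.5 --force 25

```text
time: 30.97
tool_pos: [0.4768, -0.0217, 0.0582]
tcp_rot: [-2.222, -2.221, 0.0]
wrist_force: [0.4, 1.0, -0.7]
width: 0.606
```

>>> drive_tool --steps '[[[0, 0, -2], 0], [[-4, 0, 0], 0], [[-4, 0, 0], 0], [[-4, 0, 0], 0], [[0, 0, 0], 0]]'

```text
time: 31.38
tool_pos: [0.4768, -0.0326, 0.0607]
tcp_rot: [-2.222, -2.218, -0.003]
wrist_force: [-1.0, 6.0, 2.8]
width: 0.605
```

```bash
python3 - <<'E'
from h import *
delta([.4763,-.0228,.062],0); print(tool()[2]['wrist_force'])
i,im=snap('wrist','w32')
E
```

```text
shift tool mm [ 9.8 -0.5 -1.2] twist -0.10485990569603132 cur yaw_y -0.1 q6 -0.12 pos [ 0.4768 -0.0326  0.0607]
[-1.04255078  6.04060549  2.75466849]
```

View pics/w32.png

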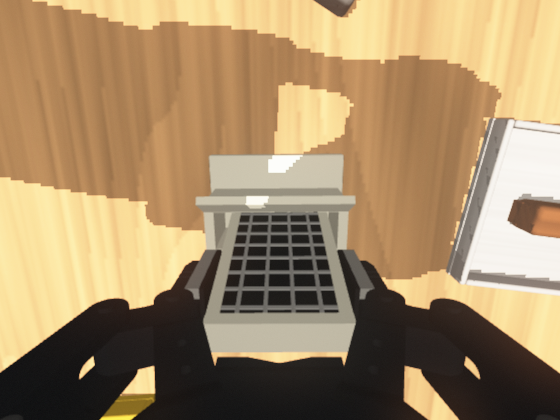

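>>> drive_tool --steps '[[[0, 0, -8], 0], [[0, 0, -15], 0], [[0, 0, -30], 0], [[0, 0, -35], 0], [[0, 0, -10], 0], [[0, 0, 0], 0]]'

```text
time: 31.93
tool_pos: [0.4803, -0.0344, 0.1629]
tcp_rot: [2.217, 2.216, 0.008]
wrist_force: [1.4, 0.1, -0.7]
width: 0.611
```

```bash
python3 - <<'E'
from h import *
delta([.5245,.2828,.15],59.5); print(tool()[2]['wrist_force'])
i,im=snap('wrist','w33')
E
```

```text
shift tool mm [317.3  43.9  12.8] twist -59.52722283290649 cur yaw_y -0.0 q6 -0.12 pos [ 0.4803 -0.0344  0.1629]
[ 1.42028289  0.08164081 -0.71757678]
```

View pics/w33.png

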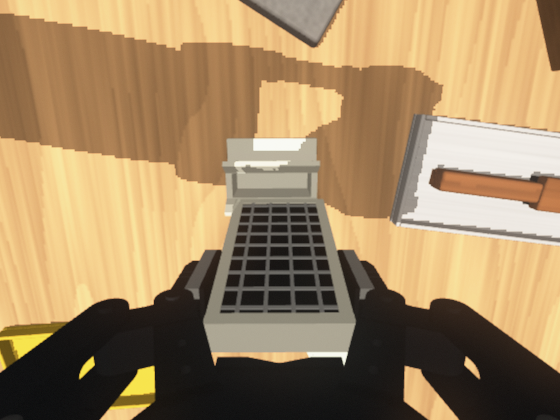

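```bash
python3 - <<'E'
from h import *
i=bot.camera_info('wrist')
x=fit(i,{'BmL':(205,322),'BmR':(354,322),'AmL':(234,202),'AmR':(323,202),'BbL':(208,352),'BbR':(352,352)})
th,a,b,c=x
print("A end centre u,z rel TCP", (a-.048*np.cos(th))*1000,(b-.048*np.sin(th))*1000)
E
```

```text
theta 100.5 off u,z,v mm [ 1.3 -5.8 -0.1] rms px 0.8
A end centre u,z rel TCP 9.970829752355368 -52.96057308306882
```

>>> drive_tool --steps '[[[40, 1, 0], 0], [[40, 1, 0], 0], [[40, 1, 0], 0], [[40, 1, 0], 0], [[40, 1, 0], 0], [[40, 1, 0], 0], [[40, 0, 0], 0], [[40, 0, 0], 0]]'

```text
time: 32.65
tool_pos: [0.4812, 0.2873, 0.1555]
tcp_rot: [-2.221, -2.221, 0.007]
wrist_force: [0.1, 0.2, -0.9]
width: 0.598
```

>>> drive_tool --steps '[[[20, 0, 0], 0], [[0, 0, 0], -7], [[0, 0, 0], -7], [[0, 0, 0], -7], [[0, 0, 0], -7], [[0, 0, 0], -7], [[0, 0, 0], -7], [[0, 0, 0], -7]]'

```text
time: 33.32
tool_pos: [0.4815, 0.3053, 0.1552]
tcp_rot: [-1.091, -2.943, 0.006]
wrist_force: [0.5, 0.7, -0.2]
width: 0.601
```

>>> drive_tool --steps '[[[0, 0, 0], -7], [[0, 0, 0], -3.5], [[0, 0, 0], 0], [[0, 0, 0], 0]]'

```text
time: 33.65
tool_pos: [0.4819, 0.3055, 0.156]
tcp_rot: [-0.829, -3.028, 0.004]
wrist_force: [0.4, 1.0, -1.0]
width: 0.605
```

```bash
python3 - <<'E'
from h import *
delta([.4857,.306,.09],59.5); print(tool()[2]['wrist_force'])
i,im=snap('wrist','w34')
E
```

```text
shift tool mm [-3.1  2.6 66. ] twist -0.1394574480269739 cur yaw_y 59.4 q6 -0.51 pos [0.4819 0.3055 0.156 ]
[ 0.40694582  1.04340446 -1.01149383]
```

View pics/w34.png

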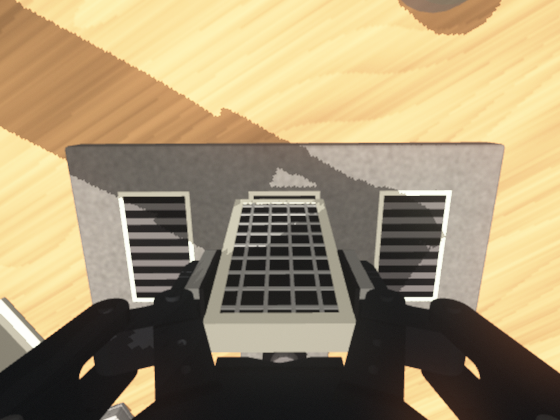

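```bash
cat > vents.py <<'E'
from h import *
i=bot.camera_info('wrist');p,M,s=tool()
uo=lambda a:np.array([np.cos(np.radians(a)),np.sin(np.radians(a)),0])
E
python3 - <<'E'
from vents import *
for q in [(119,194),(189,193),(249,192),(321,192),(379,192),(451,191),(133,301),(440,300)]:
    w=p2w(i,q,.025); d=w-np.array([.5245,.2828,.025]); print(q,w.round(4),"unit x,y mm",(d@uo(59.5)*1000).round(1),(d@uo(149.5)*1000).round(1))
E
```

```text
(119, 194) [0.4114 0.1906 0.025 ] unit x,y mm -136.9 50.6
(189, 193) [0.4408 0.242  0.025 ] unit x,y mm -77.6 51.4
(249, 192) [0.4659 0.286  0.025 ] unit x,y mm -27.0 52.2
(321, 192) [0.4967 0.3382 0.025 ] unit x,y mm 33.6 52.0
(379, 192) [0.5216 0.3802 0.025 ] unit x,y mm 82.4 51.9
(451, 191) [0.5516 0.4325 0.025 ] unit x,y mm 142.8 52.7
(133, 301) [0.499  0.1384 0.025 ] unit x,y mm -137.4 -51.4
(440, 300) [0.6425 0.3835 0.025 ] unit x,y mm 146.7 -50.6
```

>>> drive_tool --steps '[[[-3, 4, 20], -0.4], [[0, 0, 25], 0], [[0, 0, 15], 0], [[0, 0, 8], 0], [[0, 0, 4], 0], [[0, 0, 0], 0]]'

```text
time: 34.2
tool_pos: [0.487, 0.3078, 0.0852]
tcp_rot: [-0.817, -3.032, 0.002]
wrist_force: [0.5, -0.2, -0.9]
width: 0.604
```

```bash
python3 - <<'E'
from h import *
delta([.4867,.3076,.079],59.8); print(tool()[2]['wrist_force'])
E
```

```text
shift tool mm [ 0.2 -0.4  6.2] twist 0.03910637342264067 cur yaw_y 59.8 q6 -0.52 pos [0.487  0.3078 0.0852]
[ 0.46091941 -0.22286517 -0.92061977]
```

>>> drive_tool --steps '[[[0, 0, 5], 0], [[0, 0, 4], 0], [[-4.5, 0, 1], 0], [[-4.5, 0, 1], 0], [[-4.5, 0, 1.4], 0], [[-4.5, 0, 1.4], 0], [[0, 0, 0], 0]]'

```text
time: 34.78
tool_pos: [0.5045, 0.2992, 0.0738]
tcp_rot: [0.817, 3.033, 0.002]
wrist_force: [-2.3, -1.1, 4.3]
width: 0.603
```

```bash
python3 - <<'E'
from h import *
delta([.4867,.3076,.079],59.8); print(tool()[2]['wrist_force'])
i,im=snap('wrist','w35')
E
```

```text
shift tool mm [19.6 -1.7 -5.2] twist 0.0388062428465048 cur yaw_y 59.8 q6 -0.55 pos [0.5045 0.2992 0.0738]
[-2.32410462 -1.06695044  4.27453187]
```

View pics/w35.png

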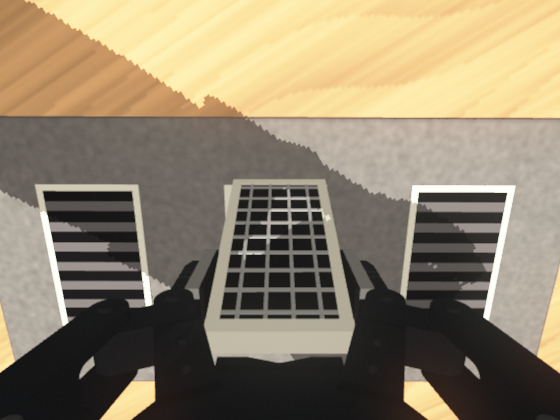

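```bash
python3 - <<'E'
from h import *
i=bot.camera_info('wrist')
x=fit(i,{'BmL':(206,328),'BmR':(354,328),'AmL':(234,180),'AmR':(326,180),'BbL':(210,356),'BbR':(352,356)},1.8)
th,a,b,c=x
p=tool()[0]
print("A back corner height", (p[2]+b-.048*np.sin(th)+.007*np.cos(th))*1000, "u", (a-.048*np.cos(th)-.007*np.sin(th))*1000)
E
```

```text
theta 110.6 off u,z,v mm [ 7.3 -3.2 -1. ] rms px 1.9
A back corner height 23.235187632511863 u 17.682479348301086
```

>>> drive_tool --steps '[[[-9, 0, 2.8], 0], [[-8.4, 0, 4.4], 0], [[-7.6, 0, 5.8], 0], [[-6.4, 0, 7], 0], [[0, 0, 0], 0]]'

```text
time: 35.25
tool_pos: [0.5335, 0.2826, 0.0536]
tcp_rot: [0.816, 3.03, 0.002]
wrist_force: [1.7, -2.9, 4.4]
width: 0.608
```

```bash
python3 - <<'E'
from h import *
delta([.5256,.285,.033],59.8); print(tool()[2]['wrist_force'])
i,im=snap('wrist','w36')
E
```

```text
shift tool mm [ 8.2 -1.9 20.6] twist 0.06637997451420574 cur yaw_y 59.9 q6 -0.6 pos [0.5335 0.2826 0.0536]
[ 1.70055242 -2.9029959   4.43606827]
```

View pics/w36.png

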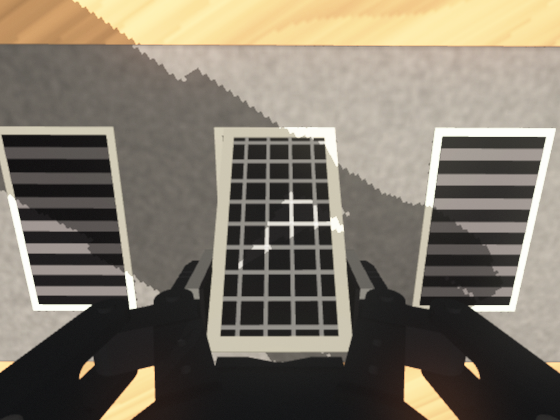

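>>> drive_tool --steps '[[[-4, 0, 7], 0], [[-3, 0, 6], 0], [[-2, 0, 5], 0], [[-1, 0, 3], 0], [[0, 0, 0], 0]]'

```text
time: 35.72
tool_pos: [0.5429, 0.2781, 0.0334]
tcp_rot: [0.815, 3.028, 0.004]
wrist_force: [4.0, -2.3, 5.9]
width: 0.598
```

```bash
python3 - <<'E'
from h import *
delta([.5256,.285,.033],59.8); print(tool()[2]['wrist_force'])
i,im=snap('wrist','w37')
E
```

```text
shift tool mm [18.4 -2.7  0.3] twist 0.07971740870014798 cur yaw_y 59.9 q6 -0.61 pos [0.5429 0.2781 0.0334]
[ 3.99065755 -2.33878491  5.88976725]
```

View pics/w37.png

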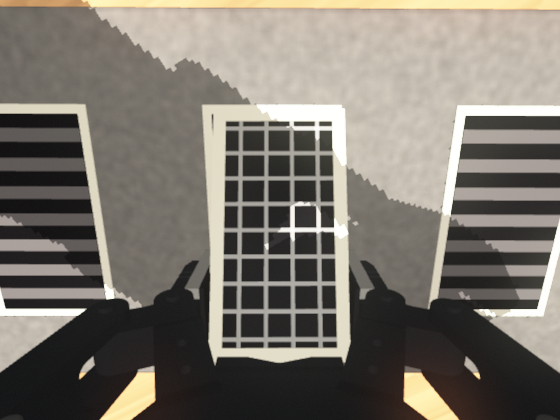

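>>> drive_tool --steps '[[[0, 0, 3], 0], [[0, 0, 2], 0], [[0, 0, 0], 0]]'

```text
time: 36.02
tool_pos: [0.5427, 0.2786, 0.0285]
tcp_rot: [0.815, 3.028, 0.005]
wrist_force: [4.3, -2.0, 5.1]
width: 0.611
```

```bash
python3 - <<'E'
from h import *
print(tool()[2]['wrist_force'],tool()[0])
E
```

```text
[ 4.2611833  -2.0018501   5.12865656] [0.54273787 0.27859041 0.02854475]
```

Release and look.

>>> drive_tool --steps '[[[0, 0, 0], 0], [[0, 0, 0], 0], [[0, 0, -15], 0], [[0, 0, -40], 0], [[0, 0, -40], 0], [[-20, 0, -30], 0], [[0, 0, 0], 0]]' --jaw 0.75

```text
time: 36.6
tool_pos: [0.5627, 0.2696, 0.1599]
tcp_rot: [0.813, 3.022, 0.013]
wrist_force: [2.1, 1.5, 1.0]
width: 0.753
```

```bash
python3 - <<'E'
from h import *
print(tool()[0],tool()[2]['wrist_force'])
i,im=snap('wrist','w38')
E
```

```text
[0.56273237 0.26958516 0.15989303] [2.0908491  1.46412343 1.02776716]
```

View pics/w38.png

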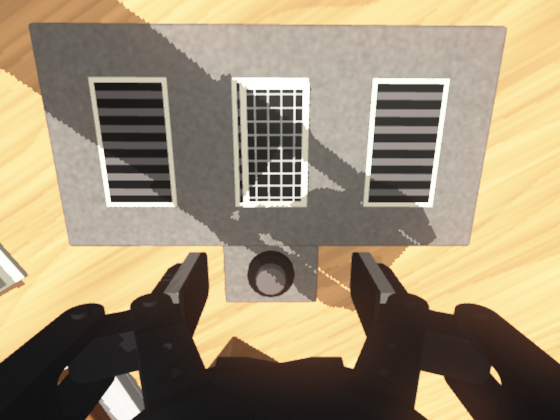

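The first filter lies mesh side up on vent 1, at about (275,142). I'll enlarge to measure how far off-centre it is.

```bash
python3 - <<'E'
from h import *
i,im=snap('wrist','w39',(215,60,335,220),4)
print(i)
E
```

```text
{'fx': 334.18009813561196, 'fy': 334.18009813561196, 'cx': 279.03014579593656, 'cy': 205.9910845048864, 'position': array([0.49977874, 0.30387297, 0.29865922]), 'attitude': array([2.50939653, 1.44181604, 0.21321453])}
```

View pics/w39.png

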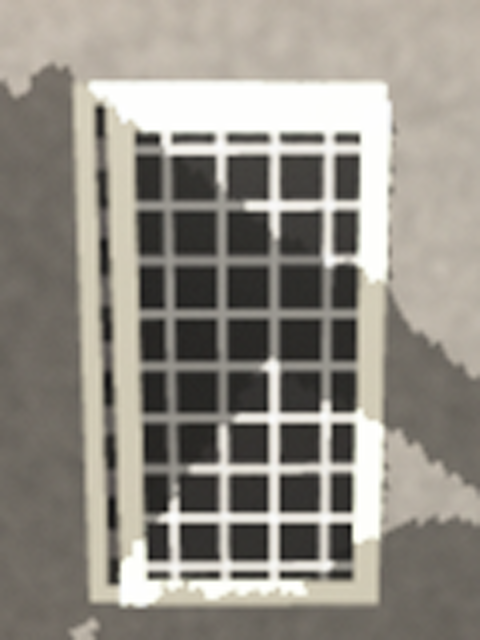

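```bash
python3 - <<'E'
from vents import *
O=np.array([.5245,.2828,0])
U=lambda q,z:(lambda d:(round(d@uo(59.5)*1000,1),round(d@uo(149.5)*1000,1)))(p2w(i,q,z)-O)
L=[(89,78),(166,78),(175,207),(107,207)];Rr=[(374,80),(449,80),(434,207),(363,207)]
l=np.array([U(q,.025) for q in L]);r=np.array([U(q,.025) for q in Rr])
print(l.tolist(),r.tolist());print("vents ctr",l.mean(0),r.mean(0),"mid",(l.mean(0)+r.mean(0))/2)
c=lambda x,y:(215+x/4-.375,60+y/4-.375)
f=np.array([U(c(*q),.039) for q in [(110,83),(388,83),(379,604),(120,604)]])
print("filter",f.tolist(),f.mean(0))
vl=[U(c(*q),.025) for q in [(75,83),(91,603)]];print("vent1 left",vl)
E
```

```text
[[-139.1, 56.6], [-80.7, 56.9], [-82.0, -45.0], [-139.2, -45.3]] [[77.4, 56.4], [134.6, 56.7], [136.5, -43.9], [76.5, -44.2]]
vents ctr [-110.25    5.8 ] [106.25   6.25] mid [-2.     6.025]
filter [[-21.6, 54.4], [28.6, 54.7], [30.0, -43.5], [-22.0, -43.7]] [3.75  5.475]
vent1 left [(np.float64(-29.7), np.float64(55.5)), (np.float64(-29.5), np.float64(-47.7))]
```

The filter sits about 5 mm off toward unit +x and is well centred along y. I'll regrip it at its middle, shift it back, and look again.

```bash
python3 - <<'E'
from h import *
delta([.5275,.287,.032],59.8)
E
```

```text
shift tool mm [ 35.7   0.2 121.4] twist 0.03969629879574654 cur yaw_y 59.8 q6 -0.64 pos [0.5578 0.2687 0.1535]
```

>>> drive_tool --steps '[[[36, 0, 0], 0], [[0, 0, 35], 0], [[0, 0, 35], 0], [[0, 0, 25], 0], [[0, 0, 15], 0], [[0, 0, 8], 0], [[0, 0, 3], 0], [[0, 0, 0], 0]]'

```text
time: 37.37
tool_pos: [0.5238, 0.2859, 0.0288]
tcp_rot: [-0.816, -3.031, 0.003]
wrist_force: [1.1, 0.0, -0.2]
width: 0.75
```

>>> drive_tool --steps '[[[0, 0, 0], 0], [[0, 0, 0], 0], [[0, 0, 0], 0], [[0, 0, 0], 0]]' --jaw 0.55 --force 20

```text
time: 37.7
tool_pos: [0.526, 0.2868, 0.0316]
tcp_rot: [0.816, 3.032, 0.002]
wrist_force: [-0.6, -0.9, -0.7]
width: 0.601
```

>>> drive_tool --steps '[[[0, 0, -1], 0], [[0, -2.5, 0], 0], [[0, -2.5, 0], 0], [[0, 0, 0], 0], [[0, 0, 1], 0], [[0, 0, 0], 0]]'

```text
time: 38.2
tool_pos: [0.5224, 0.2817, 0.0312]
tcp_rot: [-0.816, -3.033, 0.001]
wrist_force: [-3.4, -2.0, 6.8]
width: 0.6
```

>>> drive_tool --steps '[[[0, 0, 0], 0], [[0, 0, 0], 0], [[0, 0, -15], 0], [[0, 0, -40], 0], [[0, 0, -40], 0], [[-36, 0, -35], 0], [[0, 0, 0], 0], [[0, 0, 0], 0]]' --jaw 0.75

```text
time: 38.87
tool_pos: [0.5517, 0.2676, 0.1579]
tcp_rot: [0.817, 3.028, 0.007]
wrist_force: [-0.4, 0.5, -0.2]
width: 0.748
```

```bash
python3 - <<'E'
from h import *
snap('wrist','w41',(60,60,460,220),2)
i,im=snap('wrist','w40',(215,60,335,220),4)
E
```

```text
(no output)
```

View pics/w40.png

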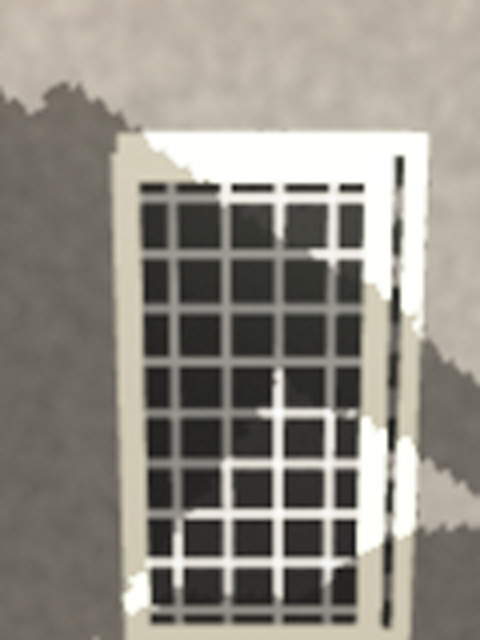

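View pics/w41.png

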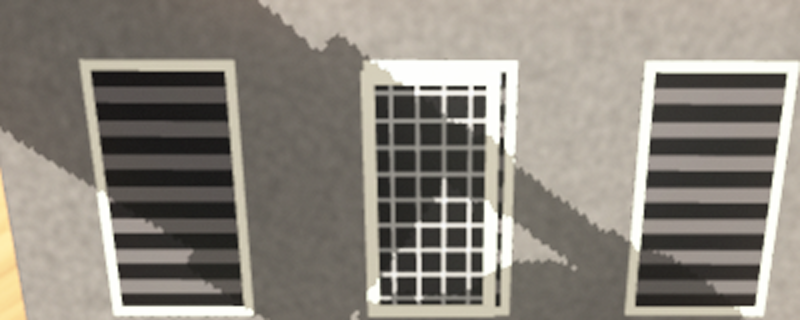

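```bash
cat > m.py <<'E'
from vents import *
O=np.array([.5245,.2828,0])
U=lambda q,z:(lambda d:(round(d@uo(59.5)*1000,1),round(d@uo(149.5)*1000,1)))(p2w(i,q,z)-O)
E
python3 - <<'E'
from m import *
print(p)
c=lambda x,y:(215+x/4-.375,60+y/4-.375)
d=lambda x,y:(60+x/2-.25,60+y/2-.25)
l=np.array([U(d(*q),.025) for q in [(80,60),(235,60),(253,314),(117,316)]]);r=np.array([U(d(*q),.025) for q in [(646,61),(801,61),(762,316),(626,316)]])
print(l.tolist(),r.tolist(),l.mean(0),r.mean(0),(l+r).mean(0)/2)
print("filter R",[U(c(*q),.039) for q in [(392,133),(381,630)]],"L",[U(c(*q),.039) for q in [(113,133),(128,630)]])
print("vent R",[U(c(*q),.025) for q in [(428,133),(411,630)]])
E
```

```text
[0.5478591  0.26685368 0.15359296]
[[-139.9, 56.3], [-80.3, 56.6], [-80.5, -45.6], [-138.5, -46.9]] [[77.5, 57.1], [137.0, 57.5], [136.0, -45.2], [78.2, -45.6]] [-109.8    5.1] [107.175   5.95 ] [-1.3125  5.525 ]
filter R [(np.float64(22.4), np.float64(54.2)), (np.float64(23.4), np.float64(-40.9))] L [(np.float64(-28.5), np.float64(53.9)), (np.float64(-27.7), np.float64(-41.2))]
vent R [(np.float64(30.7), np.float64(55.0)), (np.float64(31.1), np.float64(-45.3))]
```

The direct comparison with the vent's dark edge shows it overshot and is now about 4 mm off toward unit -x. I'll shift it back 4 mm.

```bash
python3 - <<'E'
from h import *
delta([.5224,.2817,.032],59.8)
E
```

```text
shift tool mm [ 29.3   0.2 121.6] twist 0.04911932687187459 cur yaw_y 59.8 q6 -0.63 pos [0.5479 0.2669 0.1536]
```

>>> drive_tool --steps '[[[29, 0, 0], 0], [[0, 0, 35], 0], [[0, 0, 35], 0], [[0, 0, 25], 0], [[0, 0, 15], 0], [[0, 0, 8], 0], [[0, 0, 3], 0], [[0, 0, 0], 0]]'

```text
time: 39.63
tool_pos: [0.5221, 0.2813, 0.0319]
tcp_rot: [-0.815, -3.031, 0.003]
wrist_force: [-0.2, -0.0, -0.1]
width: 0.751
```

>>> drive_tool --steps '[[[0, 0, 0], 0], [[0, 0, 0], 0], [[0, 0, 0], 0], [[0, 0, 0], 0]]' --jaw 0.55

```text
time: 39.97
tool_pos: [0.5243, 0.282, 0.0347]
tcp_rot: [0.816, 3.032, 0.002]
wrist_force: [0.3, -0.3, -0.7]
width: 0.593
```

```bash
python3 - <<'E'
from h import *
delta([.5245,.2852,.032],59.8)
E
```

```text
shift tool mm [1.4 2.9 2.7] twist 0.07408460100634784 cur yaw_y 59.9 q6 -0.59 pos [0.5243 0.282  0.0347]
```

>>> drive_tool --steps '[[[0, 0, -1], 0], [[0, 1.5, 0], 0], [[0, 1.5, 0], 0], [[0, 0, 0], 0], [[0, 0, 1.5], 0], [[0, 0, 0], 0]]'

```text
time: 40.47
tool_pos: [0.5254, 0.2846, 0.0343]
tcp_rot: [0.816, 3.033, 0.001]
wrist_force: [-2.3, -0.5, 7.8]
width: 0.594
```

>>> drive_tool --steps '[[[0, 0, 0], 0], [[0, 0, 0], 0], [[0, 0, -15], 0], [[0, 0, -40], 0], [[0, 0, -40], 0], [[-36, 0, -35], 0], [[0, 0, 0], 0], [[0, 0, 0], 0]]' --jaw 0.75

```text
time: 41.13
tool_pos: [0.5538, 0.2697, 0.1603]
tcp_rot: [0.817, 3.028, 0.006]
wrist_force: [-0.6, -0.5, -0.5]
width: 0.753
```

```bash
python3 - <<'E'
from h import *
i,im=snap('wrist','w42',(215,60,335,220),4)
E
```

```text
(no output)
```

View pics/w42.png

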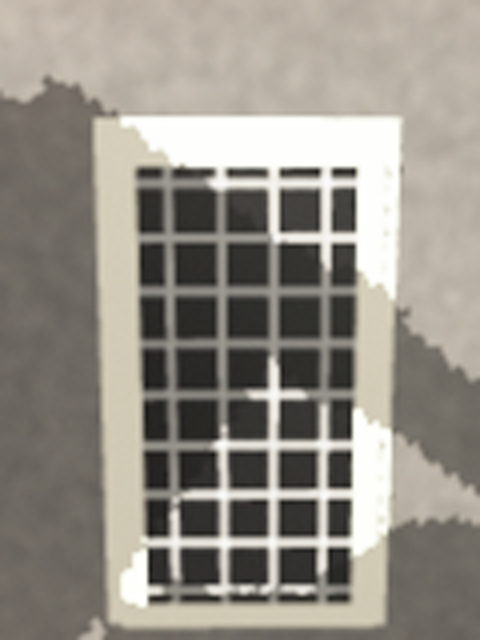

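The panel centre (column 247) now matches the vent frame centre (column 248), and the filter lies flat and parallel. Now the second filter.

```bash
python3 - <<'E'
from h import *
delta([.506,-.2176,.16],25.4)
E
```

```text
shift tool mm [-205.4 -443.6   -2.7] twist 34.418808889550625 cur yaw_y 59.8 q6 -0.63 pos [0.5515 0.2692 0.1577]
```

>>> drive_tool --steps '[[[-17, -37, 0], 0], [[-17, -37, 0], 0], [[-17, -37, 0], 0], [[-17, -37, 0], 0], [[-17, -37, 0], 0], [[-17, -37, 0], 0], [[-17, -37, 0], 0], [[-17, -37, 0], 0]]' --jaw 0.85

```text
time: 41.85
tool_pos: [0.5171, -0.056, 0.1544]
tcp_rot: [-0.814, -3.029, 0.0]
wrist_force: [0.6, -0.4, 0.0]
width: 0.847
```

>>> drive_tool --steps '[[[-17, -37, 0], 0], [[-17, -37, 0], 0], [[-17, -37, 0], 0], [[0, 0, 0], 7], [[0, 0, 0], 7], [[0, 0, 0], 7], [[0, 0, 0], 7], [[0, 0, 0], 6.5]]'

```text
time: 42.52
tool_pos: [0.5062, -0.1756, 0.1541]
tcp_rot: [-1.685, -2.645, 0.001]
wrist_force: [0.3, 0.4, 0.3]
width: 0.847
```

>>> drive_tool --steps '[[[0, 0, 0], 0], [[0, 0, 0], 0]]'

```text
time: 42.68
tool_pos: [0.5068, -0.1756, 0.1549]
tcp_rot: [-1.672, -2.655, 0.001]
wrist_force: [0.7, 0.2, 0.2]
width: 0.85
```

```bash
python3 - <<'E'
from h import *
i,im=snap('wrist','w43'); white(i,im)
delta([.506,-.2176,.0],25.4)
E
```

```text
[312.  33.] ctr [475.4 -49.4] size [76.5 21.4] long dir 2.1
[507. 107.] ctr [669.7 -25.3] size [100.7 150.4] long dir -7.4
[297. 247.] ctr [ 542.7 -213.1] size [51.5 96. ] long dir -64.5
shift tool mm [-37.6 -18.7 155.3] twist 0.17339952527788682 cur yaw_y 25.6 q6 -0.83 pos [ 0.5071 -0.1758  0.1554]
```

View pics/w43.png

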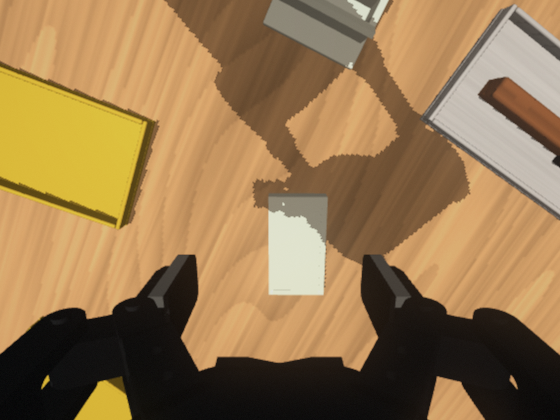

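This filter has been knocked: it is now at (0.543, -0.213) instead of (0.506, -0.218), with the same heading. I'll go to its new pose.

```bash
python3 - <<'E'
from h import *
delta([.5427,-.2131,.002],25.5)
E
```

```text
shift tool mm [-49.4  16.3 153.2] twist 0.07339952527789251 cur yaw_y 25.6 q6 -0.83 pos [ 0.5071 -0.1758  0.1554]
```

>>> drive_tool --steps '[[[-25, 8, 0], 0], [[-24.5, 8, 0], 0], [[0, 0, 40], 0], [[0, 0, 40], 0], [[0, 0, 35], 0], [[0, 0, 22], 0], [[0, 0, 12], 0], [[0, 0, 0], 0]]'

```text
time: 43.4
tool_pos: [0.5408, -0.2129, 0.0042]
tcp_rot: [-1.673, -2.65, 0.002]
wrist_force: [-0.2, 1.3, -0.9]
width: 0.852
```

```bash
python3 - <<'E'
from h import *
delta([.5427,-.2131,.002],25.5)
E
```

```text
shift tool mm [-1.   1.6  2.2] twist -0.026254381522562653 cur yaw_y 25.5 q6 -0.86 pos [ 0.5408 -0.2129  0.0042]
```

>>> drive_tool --steps '[[[-1, 1, 2], 0], [[0, 0, 0], 0]]'

```text
time: 43.57
tool_pos: [0.5471, -0.2156, 0.0076]
tcp_rot: [1.677, 2.653, 0.001]
wrist_force: [0.4, -0.0, 0.6]
width: 0.851
```

>>> drive_tool --steps '[[[0, 0, 0], 0], [[0, 0, 0], 0], [[0, 0, 0], 0], [[0, 0, 0], 0]]' --jaw 0.55 --force 25

```text
time: 43.9
tool_pos: [0.5469, -0.2157, 0.0085]
tcp_rot: [1.677, 2.652, 0.001]
wrist_force: [-1.3, -0.2, 5.8]
width: 0.587
```

>>> drive_tool --steps '[[[0, 0, -20], 0], [[0, 0, -30], 0], [[0, 0, -35], 0], [[0, 0, -30], 0], [[0, 0, 0], 7], [[0, 0, 0], 7], [[0, 0, 0], 7], [[0, 0, 0], 4.5]]'

```text
time: 44.57
tool_pos: [0.5457, -0.2151, 0.1224]
tcp_rot: [2.229, 2.211, 0.001]
wrist_force: [0.0, -0.4, -1.5]
width: 0.589
```

>>> drive_tool --steps '[[[0, 0, 0], 0], [[0, 0, 0], 0]]'

```text
time: 44.73
tool_pos: [0.5454, -0.215, 0.1217]
tcp_rot: [2.221, 2.221, 0.001]
wrist_force: [0.0, 0.0, -1.5]
width: 0.592
```

```bash
python3 - <<'E'
from h import *
delta([.4763,-.0665,.1],0)
E
```

```text
shift tool mm [148.5 -69.1  21.6] twist 0.013328558708266769 cur yaw_y 0.0 q6 -0.42 pos [ 0.5454 -0.215   0.1217]
```

>>> drive_tool --steps '[[[37, -17.3, 0], 0], [[37, -17.3, 0], 0], [[37, -17.3, 0], 0], [[37, -17.3, 0], 0], [[0, 0, 20], 0], [[0, 0, 20], 0], [[0, 0, 0], 0]]'

```text
time: 45.32
tool_pos: [0.4732, -0.0653, 0.0781]
tcp_rot: [-2.216, -2.22, 0.005]
wrist_force: [-0.3, -0.1, -2.0]
width: 0.589
```

```bash
python3 - <<'E'
from h import *
delta([.4763,-.0665,.04],0);snap('wrist','w44'); print(tool()[2]['wrist_force'])
E
```

```text
shift tool mm [-1.2  3.3 38.1] twist 0.09465846973807857 cur yaw_y 0.1 q6 -0.19 pos [ 0.4732 -0.0653  0.0781]
[-0.55735789  0.17909324 -1.20777152]
```

View pics/w44.png

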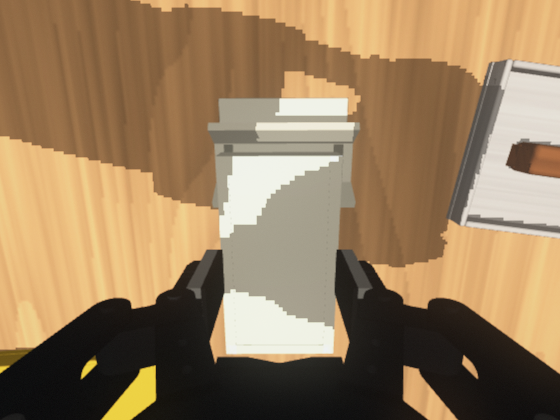

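>>> drive_tool --steps '[[[-1, 3, 15], 0], [[0, 0, 5], 0], [[0, 0, 5], 0], [[0, 0, 5], 0], [[0, 0, 5], 0], [[0, 0, 5], 0], [[0, 0, 4], 0], [[0, 0, 0], 0]]'

```text
time: 46.03
tool_pos: [0.4808, -0.0702, 0.0395]
tcp_rot: [2.221, 2.218, -0.002]
wrist_force: [-4.7, -6.3, 10.0]
width: 0.588
```

```bash
python3 - <<'E'
from h import *
delta([.4763,-.0665,.035],0);snap('wrist','w45'); print(tool()[2]['wrist_force'])
E
```

```text
shift tool mm [ 3.7 -4.6  4.4] twist -0.07693833309475906 cur yaw_y -0.1 q6 -0.19 pos [ 0.4808 -0.0702  0.0395]
[-4.31376603 -7.37276052 10.44053069]
```

View pics/w45.png

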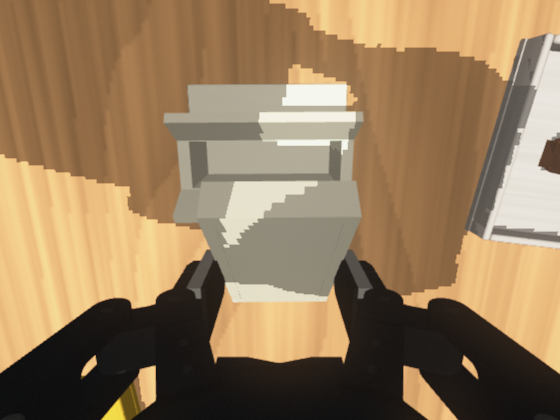

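>>> drive_tool --steps '[[[2, 0, 4], 0], [[2, 0, 3], 0], [[0, 0, 0], 0]]'

```text
time: 46.33
tool_pos: [0.4811, -0.0686, 0.035]
tcp_rot: [2.216, 2.219, -0.008]
wrist_force: [-12.5, -17.5, 28.1]
width: 0.591
```

>>> drive_tool --steps '[[[0, 0, -20], 0], [[0, 0, -30], 0], [[0, 0, -40], 0], [[0, 0, -40], 0], [[0, 0, -10], -7], [[0, 0, 0], -7], [[0, 0, 0], -7], [[0, 0, 0], -7]]'

```text
time: 47.0
tool_pos: [0.4802, -0.0643, 0.1719]
tcp_rot: [1.612, 2.694, 0.001]
wrist_force: [0.2, -0.2, -0.5]
width: 0.592
```

>>> drive_tool --steps '[[[0, 0, 0], -7], [[0, 0, 0], -7], [[0, 0, 0], -7], [[0, 0, 0], -7], [[0, 0, 0], -3.7], [[0, 0, 0], 0]]'

```text
time: 47.5
tool_pos: [0.4797, -0.0642, 0.171]
tcp_rot: [0.822, 3.031, 0.0]
wrist_force: [0.0, -0.4, -1.2]
width: 0.594
```

```bash
python3 - <<'E'
from h import *
delta([.376,.3065,.17],59.8);i,im=snap('wrist','w46'); print(tool()[2]['wrist_force'])
E
```

```text
shift tool mm [276.8 267.5   0.9] twist -0.14947279706407812 cur yaw_y 59.7 q6 -1.23 pos [ 0.4797 -0.0642  0.171 ]
[-0.30222263  0.38180203 -1.14082445]
```

View pics/w46.png

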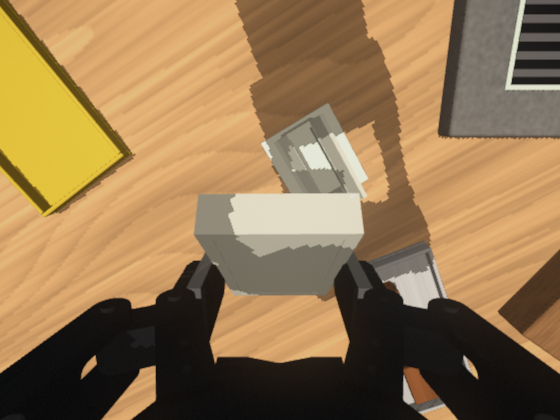

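```bash
cat >> h.py <<'E'
def corners(x):
    th,a,b,c=x; cs,sn=np.cos(th),np.sin(th)
    A=np.array([a-.048*cs,b-.048*sn])
    print("rel TCP (u,z) mm: A back",((A+.007*np.array([-sn,cs]))*1000).round(0),"A mesh",((A-.007*np.array([-sn,cs]))*1000).round(0))
E
python3 - <<'E'
from h import *
i=bot.camera_info('wrist')
x=fit(i,{'BbL':(194,235),'BbR':(364,235),'AbL':(227,294),'AbR':(332,294),'BmL':(197,194),'BmR':(361,194)},.8);corners(x)
E
```

```text
theta 49.1 off u,z,v mm [ 7.1  7.5 -0.5] rms px 2.6
rel TCP (u,z) mm: A back [-30. -24.] A mesh [-19. -33.]
```

>>> drive_tool --steps '[[[27.4, 26.7, 0], 0], [[27.4, 26.7, 0], 0], [[27.4, 26.7, 0], 0], [[27.4, 26.7, 0], 0], [[27.4, 26.7, 0], 0], [[27.4, 26.7, 0], 0], [[27.4, 26.7, 0], 0], [[27.4, 26.7, 0], 0]]' --force 22

```text
time: 48.22
tool_pos: [0.3981, 0.233, 0.1708]
tcp_rot: [0.828, 3.03, 0.001]
wrist_force: [0.6, 0.3, -0.6]
width: 0.595
```

>>> drive_tool --steps '[[[27.4, 26.7, 0], 0], [[27.4, 26.7, 0], 0], [[0, 0, 0], 0], [[0, 0, 0], 0]]'

```text
time: 48.55
tool_pos: [0.3779, 0.3069, 0.1706]
tcp_rot: [0.82, 3.032, 0.0]
wrist_force: [0.3, -0.2, -1.4]
width: 0.597
```

```bash
python3 - <<'E'
from h import *
delta([.381,.303,.039],59.8); print(tool()[2]['wrist_force'])
E
```

```text
shift tool mm [ -4.7  -1.8 131.6] twist -0.07651377991253128 cur yaw_y 59.7 q6 -0.41 pos [0.3779 0.3069 0.1706]
[ 0.34828955 -0.21313727 -1.39213908]
```

>>> drive_tool --steps '[[[0, -1.5, 35], 0], [[0, 0, 35], 0], [[0, 0, 30], 0], [[0, 0, 15], 0], [[0, 0, 10], 0], [[0, 0, 5], 0], [[0, 0, 0], 0]]'

```text
time: 49.13
tool_pos: [0.3778, 0.3029, 0.0396]
tcp_rot: [-0.827, -3.03, 0.002]
wrist_force: [-0.3, -0.4, -0.8]
width: 0.592
```

>>> drive_tool --steps '[[[-5, 0, 0], 0], [[-5, 0, 0], 0], [[-5, 0, 0], 0], [[-5, 0, -1], 0], [[-5, 0, -2], 0], [[0, 0, 0], 0]]'

```text
time: 49.63
tool_pos: [0.3981, 0.2931, 0.0447]
tcp_rot: [-0.827, -3.026, -0.005]
wrist_force: [-10.1, 7.6, 5.2]
width: 0.596
```

```bash
python3 - <<'E'
from h import *
delta([.419,.281,.042],59.8); print(tool()[2]['wrist_force'])
snap('wrist','w47')
E
```

```text
shift tool mm [-24.2   0.2   2.6] twist -0.3864245187991173 cur yaw_y 59.4 q6 -0.46 pos [0.3981 0.2931 0.0447]
[-10.12112449   7.5541941    5.17779822]
```

View pics/w47.png

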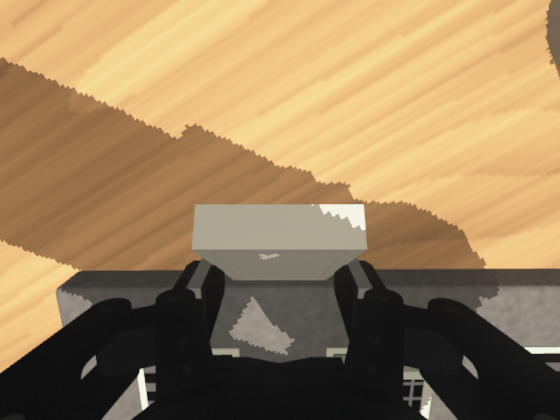

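>>> drive_tool --steps '[[[-5, 0, 0], 0], [[-5, 0, 0], 0], [[-5, 0, 0], 0], [[-5, 0, 0], 0], [[-5, 0, 0], 0], [[0, 0, 0], 0]]'

```text
time: 50.18
tool_pos: [0.4214, 0.2789, 0.0441]
tcp_rot: [-0.826, -3.031, -0.002]
wrist_force: [-2.4, 2.0, 1.3]
width: 0.593
```

```bash
python3 - <<'E'
from h import *
delta([.419,.281,.042],59.8); print(tool()[2]['wrist_force'])
snap('wrist','w48')
E
```

```text
shift tool mm [3.2 0.6 2.1] twist -0.27204523049931595 cur yaw_y 59.5 q6 -0.5 pos [0.4214 0.2789 0.0441]
[-2.44658112  1.98008779  1.2609029 ]
```

View pics/w48.png

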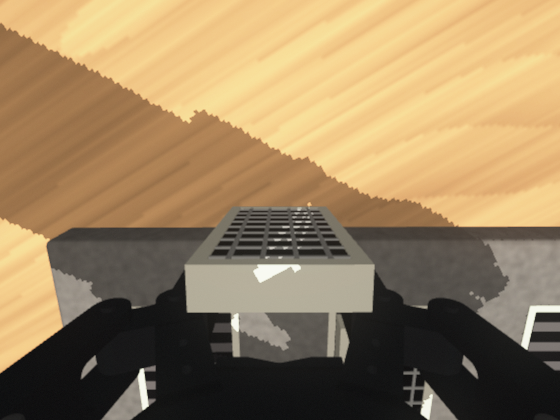

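```bash
python3 - <<'E'
from h import *
i=bot.camera_info('wrist')
x=fit(i,{'BmL':(186,264),'BmR':(374,264),'AmL':(233,207),'AmR':(331,207),'BbL':(188,311),'BbR':(372,311)});corners(x)
E
```

```text
theta 83.5 off u,z,v mm [16.2 11.3 -0.9] rms px 1.5
rel TCP (u,z) mm: A back [  4. -36.] A mesh [ 18. -37.]
```

>>> drive_tool --steps '[[[0, 0, 0], 0], [[0, 0, 0], 0], [[1, 0, -15], 0], [[3, 0, -25], 0], [[0, 0, -30], 0], [[0, 0, -30], 0], [[0, 0, 0], 0]]' --force 60

```text
time: 50.82
tool_pos: [0.4219, 0.2829, 0.1499]
tcp_rot: [0.821, 3.023, 0.013]
wrist_force: [1.6, 1.2, 0.4]
width: 0.563
```

```bash
python3 - <<'E'
from h import *
delta([.4768,-.0338,.15],0); print(tool()[2]['wrist_force'])
E
```

```text
shift tool mm [-207.7 -245.3   -1.2] twist 59.59876716384616 cur yaw_y 59.6 q6 -0.5 pos [0.4219 0.2829 0.1499]
[1.63609566 1.23235605 0.41613271]
```

>>> drive_tool --steps '[[[-22.9, -27.2, 0], 0], [[-22.9, -27.2, 0], 0], [[-22.9, -27.2, 0], 0], [[-22.9, -27.2, 0], 0], [[-22.9, -27.2, 0], 0], [[-22.9, -27.2, 0], 0], [[-22.9, -27.2, 0], 0], [[-22.9, -27.2, 0], 0]]'

```text
time: 51.48
tool_pos: [0.465, -0.0019, 0.1427]
tcp_rot: [0.824, 3.031, -0.001]
wrist_force: [0.1, -0.2, -0.3]
width: 0.565
```

>>> drive_tool --steps '[[[-22, -27, 0], 0], [[0, 0, 0], 7], [[0, 0, 0], 7], [[0, 0, 0], 7], [[0, 0, 0], 7], [[0, 0, 0], 7], [[0, 0, 0], 7], [[0, 0, 0], 7]]'

```text
time: 52.15
tool_pos: [0.4703, -0.0347, 0.1425]
tcp_rot: [2.014, 2.41, -0.001]
wrist_force: [-0.4, 0.9, -0.1]
width: 0.566
```

>>> drive_tool --steps '[[[0, 0, 0], 7], [[0, 0, 0], 3.6], [[0, 0, 0], 0], [[0, 0, 0], 0]]'

```text
time: 52.48
tool_pos: [0.4702, -0.0345, 0.1426]
tcp_rot: [2.219, 2.223, -0.001]
wrist_force: [-0.6, 0.4, -1.5]
width: 0.565
```

```bash
python3 - <<'E'
from h import *
delta([.4768,-.0338,.1],0); print(tool()[2]['wrist_force'])
i,im=snap('wrist','w49')
E
```

```text
shift tool mm [ 0.7  6.6 42.6] twist 0.09769169743628936 cur yaw_y 0.1 q6 -0.13 pos [ 0.4702 -0.0345  0.1426]
[-0.55768071  0.3872855  -1.50677756]
```

View pics/w49.png

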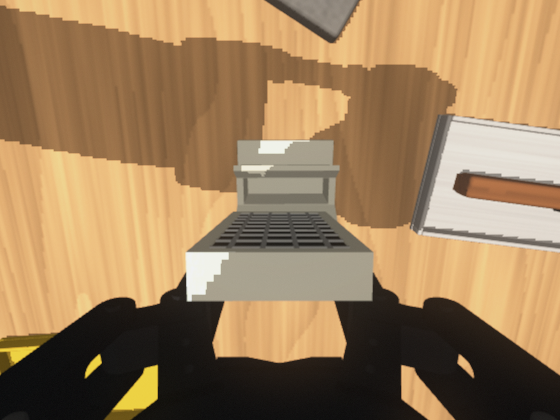

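```bash
python3 - <<'E'
from h import *
i=bot.camera_info('wrist')
x=fit(i,{'BmL':(187,251),'BmR':(372,251),'AmL':(233,212),'AmR':(330,212),'BbL':(188,299),'BbR':(371,299)});corners(x)
E
```

```text
theta 79.7 off u,z,v mm [16.3  9.9 -0.4] rms px 1.4
rel TCP (u,z) mm: A back [  1. -36.] A mesh [ 15. -39.]
```

>>> drive_tool --steps '[[[3.5, 6.5, 0], 0], [[0, 0, 25], 0], [[0, 0, 17], 0], [[0, 0, 12], 0], [[0, 0, 10], 0], [[0, 0, 10], 0], [[0, 0, 5], 0], [[0, 0, 0], 0]]'

```text
time: 53.2
tool_pos: [0.4762, -0.0306, 0.0629]
tcp_rot: [-2.221, -2.22, 0.002]
wrist_force: [0.6, 0.9, -0.6]
width: 0.566
```

```bash
python3 - <<'E'
from h import *
delta([.4768,-.0308,.06],0); print(tool()[2]['wrist_force'])
i,im=snap('wrist','w50')
E
```

```text
shift tool mm [-0.2  0.6  2.9] twist -0.007543476136845584 cur yaw_y -0.0 q6 -0.12 pos [ 0.4762 -0.0306  0.0629]
[ 0.58823273  0.89428747 -0.63727133]
```

View pics/w50.png

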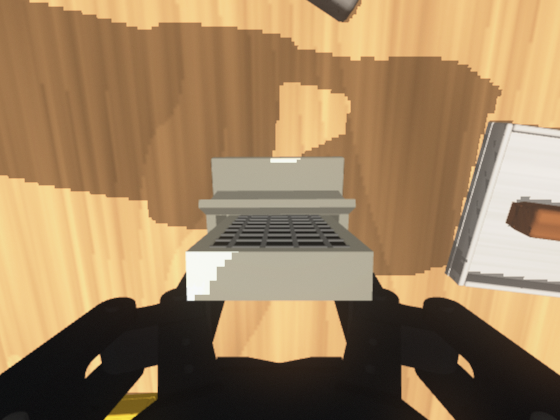

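The lower end is well inside the slot, so I'll release and regrasp centred.

>>> drive_tool --steps '[[[0, 0, 0], 0], [[0, 0, 0], 0], [[0, 0, 0], 0], [[0, 0, 0], 0]]' --jaw 0.72 --force 20

```text
time: 53.58
tool_pos: [0.4776, -0.0308, 0.0649]
tcp_rot: [2.221, 2.22, 0.002]
wrist_force: [0.4, -0.4, 0.1]
width: 0.718
```

>>> drive_tool --steps '[[[4.5, 0, 0], 0], [[4.5, 0, 3], 0], [[0, 0, 1.5], 0], [[0, 0, 0], 0]]'

```text
time: 53.92
tool_pos: [0.4763, -0.0213, 0.059]
tcp_rot: [-2.221, -2.221, 0.001]
wrist_force: [-0.8, 0.2, -0.1]
width: 0.722
```

```bash
python3 - <<'E'
from h import *
delta([.4768,-.0217,.058],0); print(tool()[2]['wrist_force'])
i,im=snap('wrist','w51')
E
```

```text
shift tool mm [-0.4  0.5  1. ] twist 0.019819735783613623 cur yaw_y 0.0 q6 -0.1 pos [ 0.4763 -0.0213  0.059 ]
[-0.80356248  0.20165849 -0.08652183]
```

View pics/w51.png

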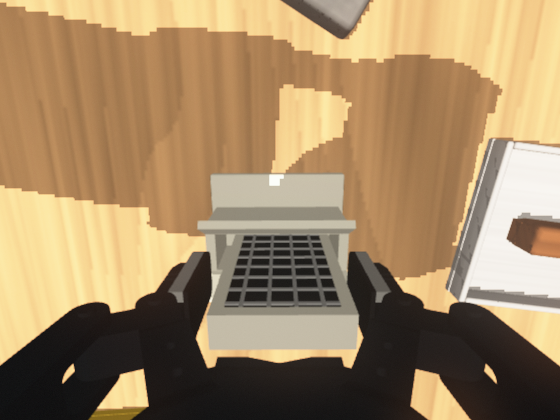

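Standing centred between the pads. I'll grip, lean it over past vertical, and lift.

>>> drive_tool --steps '[[[0, 0, 0], 0], [[0, 0, 0], 0], [[0, 0, 0], 0], [[0, 0, 0], 0]]' --jaw 0.5 --force 25

```text
time: 54.3
tool_pos: [0.4768, -0.0217, 0.0595]
tcp_rot: [-2.222, -2.221, -0.0]
wrist_force: [-0.2, 1.0, -0.6]
width: 0.603
```

>>> drive_tool --steps '[[[0, 0, -2], 0], [[-4, 0, 0], 0], [[-4, 0, 0], 0], [[-4, 0, 0], 0], [[0, 0, 0], 0]]'

```text
time: 54.72
tool_pos: [0.4768, -0.0328, 0.062]
tcp_rot: [-2.222, -2.218, -0.003]
wrist_force: [-1.1, 6.0, 2.4]
width: 0.606
```

>>> drive_tool --steps '[[[0, 0, -8], 0], [[0, 0, -15], 0], [[0, 0, -30], 0], [[0, 0, -35], 0], [[0, 0, -10], 0], [[0, 0, 0], 0]]'

```text
time: 55.22
tool_pos: [0.4801, -0.0345, 0.1641]
tcp_rot: [2.217, 2.216, 0.008]
wrist_force: [-0.1, -0.6, -0.8]
width: 0.604
```

```bash
python3 - <<'E'
from h import *
u=np.array([-.864,.503,0])
V0=np.array([.4692,.1901,.155]); print(V0+.045*u)
delta(V0+.045*u,59.8); print(tool()[2]['wrist_force'])
i,im=snap('wrist','w52')
E
```

```text
[0.43032  0.212735 0.155   ]
shift tool mm [247.2 -50.    8.3] twist -59.82440625921714 cur yaw_y -0.0 q6 -0.12 pos [ 0.4801 -0.0345  0.1641]
[-0.05443853 -0.6013632  -0.80613357]
```

View pics/w52.png

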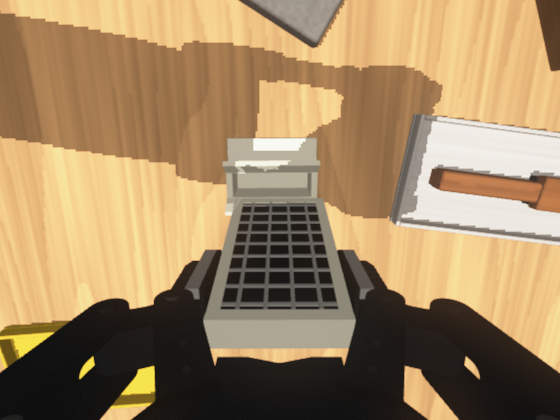

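>>> drive_tool --steps '[[[35, -7, 0], 0], [[35, -7, 0], 0], [[35, -7, 0], 0], [[35, -7, 0], 0], [[35, -7, 0], 0], [[35, -7, 0], 0], [[35, -7, 0], 0], [[2, 0, 0], -7]]'

```text
time: 55.93
tool_pos: [0.4252, 0.2174, 0.1572]
tcp_rot: [-2.077, -2.353, 0.003]
wrist_force: [0.4, 0.3, -1.7]
width: 0.605
```

>>> drive_tool --steps '[[[0, 0, 0], -7], [[0, 0, 0], -7], [[0, 0, 0], -7], [[0, 0, 0], -7], [[0, 0, 0], -7], [[0, 0, 0], -7], [[0, 0, 0], -7], [[0, 0, 0], -3.8]]'

```text
time: 56.6
tool_pos: [0.4263, 0.2124, 0.1569]
tcp_rot: [-0.809, -3.032, 0.005]
wrist_force: [-0.3, -0.5, -0.2]
width: 0.601
```

>>> drive_tool --steps '[[[0, 0, 0], 0], [[0, 0, 0], 0]]'

```text
time: 56.77
tool_pos: [0.4267, 0.2126, 0.1576]
tcp_rot: [-0.822, -3.029, 0.004]
wrist_force: [0.5, 0.4, -0.5]
width: 0.606
```

```bash
python3 - <<'E'
from h import *
delta([.4303,.2127,.085],59.8); print(tool()[2]['wrist_force'])
i,im=snap('wrist','w53')
E
```

```text
shift tool mm [-3.2  2.1 72.6] twist -0.1479337986080509 cur yaw_y 59.7 q6 -0.63 pos [0.4267 0.2126 0.1576]
[ 0.51531392  0.37865527 -0.4551197 ]
```

View pics/w53.png

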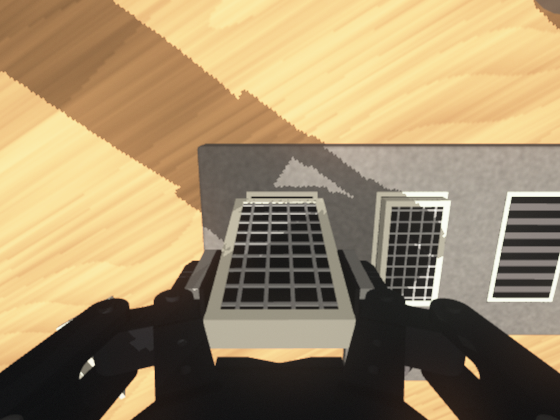

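>>> drive_tool --steps '[[[-3, 2, 20], -0.2], [[0, 0, 25], 0], [[0, 0, 15], 0], [[0, 0, 8], 0], [[0, 0, 5], 0], [[0, 0, 0], 0]]'

```text
time: 57.32
tool_pos: [0.4308, 0.2132, 0.0855]
tcp_rot: [-0.814, -3.032, 0.002]
wrist_force: [0.3, -0.2, -1.4]
width: 0.604
```

```bash
python3 - <<'E'
from h import *
delta([.4303,.2127,.0795],59.8); print(tool()[2]['wrist_force'])
E
```

```text
shift tool mm [ 0.2 -0.6  6. ] twist 0.13635625768762338 cur yaw_y 59.9 q6 -0.64 pos [0.4308 0.2132 0.0855]
[ 0.25461756 -0.22575091 -1.40954371]
```

>>> drive_tool --steps '[[[0, -0.5, 5], 0.2], [[0, 0, 4], 0], [[-4.5, 0, 1], 0], [[-4.5, 0, 1], 0], [[-4.5, 0, 1.4], 0], [[-4.5, 0, 1.4], 0], [[0, 0, 0], 0]]'

```text
time: 57.9
tool_pos: [0.448, 0.2045, 0.0741]
tcp_rot: [0.82, 3.032, 0.003]
wrist_force: [-1.7, 0.7, 4.2]
width: 0.604
```

```bash
python3 - <<'E'
from h import *
delta([.4692,.1901,.032],59.8); print(tool()[2]['wrist_force'])
i,im=snap('wrist','w54')
E
```

```text
shift tool mm [-25.6  -1.9  42.1] twist -0.07369627729934791 cur yaw_y 59.7 q6 -0.67 pos [0.448  0.2045 0.0741]
[-1.73037793  0.74739538  4.22147053]
```

View pics/w54.png

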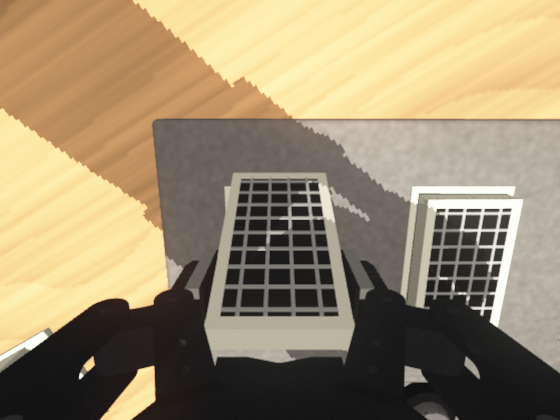

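>>> drive_tool --steps '[[[-9, -0.7, 2.8], 0], [[-8.4, -0.7, 4.4], 0], [[-7.6, -0.7, 5.8], 0], [[-6.4, -0.7, 7], 0], [[0, 0, 0], 0]]'

```text
time: 58.37
tool_pos: [0.4763, 0.1863, 0.0538]
tcp_rot: [0.82, 3.027, 0.006]
wrist_force: [3.7, 1.0, 3.8]
width: 0.602
```

```bash
python3 - <<'E'
from h import *
delta([.4692,.1901,.032],59.8); print(tool()[2]['wrist_force'])
i,im=snap('wrist','w55')
E
```

```text
shift tool mm [ 8.1 -0.4 21.7] twist -0.10614758306694227 cur yaw_y 59.7 q6 -0.72 pos [0.4763 0.1863 0.0538]
[3.74732801 1.01592247 3.83408276]
```

View pics/w55.png

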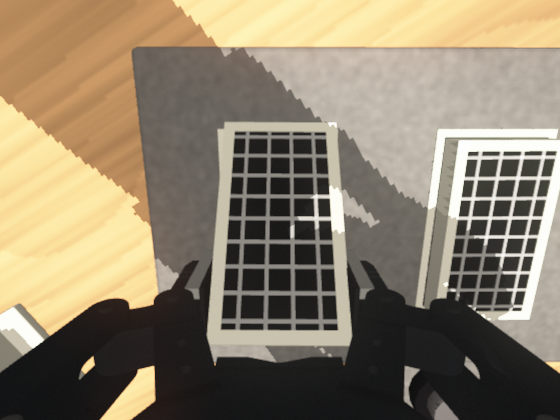

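>>> drive_tool --steps '[[[-5, 0, 7], 0], [[-4, 0, 6], 0], [[-3, 0, 5], 0], [[-1, 0, 4], 0], [[0, 0, 3], 0], [[0, 0, 0], 0]]'

```text
time: 58.92
tool_pos: [0.4865, 0.1793, 0.0288]
tcp_rot: [0.818, 3.029, 0.003]
wrist_force: [3.8, -0.6, 4.2]
width: 0.606
```

```bash
python3 - <<'E'
from h import *
delta([.4692,.1901,.032],59.8); print(tool()[2]['wrist_force'])
i,im=snap('wrist','w56')
E
```

```text
shift tool mm [20.4  0.6 -3.3] twist -0.024544443171649277 cur yaw_y 59.8 q6 -0.74 pos [0.4865 0.1793 0.0288]
[ 3.82163351 -0.58739131  4.23981353]
```

View pics/w56.png

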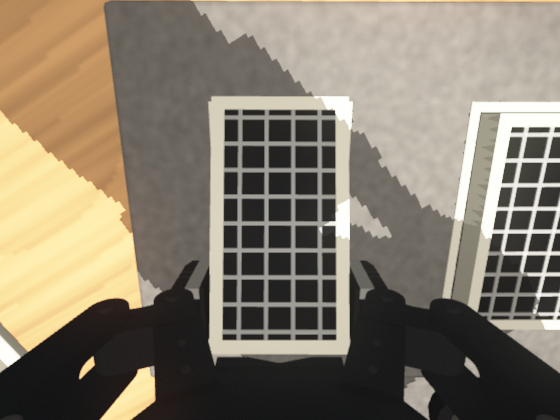

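Flat and mesh up on vent 0. I'll release, back up and measure.

>>> drive_tool --steps '[[[0, 0, 0], 0], [[0, 0, 0], 0], [[0, 0, -15], 0], [[0, 0, -40], 0], [[0, 0, -40], 0], [[-20, 0, -30], 0], [[0, 0, 0], 0], [[0, 0, 0], 0]]' --jaw 0.75

```text
time: 59.63
tool_pos: [0.5025, 0.1693, 0.1548]
tcp_rot: [0.819, 3.03, 0.003]
wrist_force: [0.6, 0.5, -0.7]
width: 0.751
```

```bash
python3 - <<'E'
from h import *
print(tool()[0])
i,im=snap('wrist','w57',(200,60,340,220),4)
snap('wrist','w57b')
E
```

```text
[0.50245694 0.16930974 0.15478593]
```

View pics/w57.png

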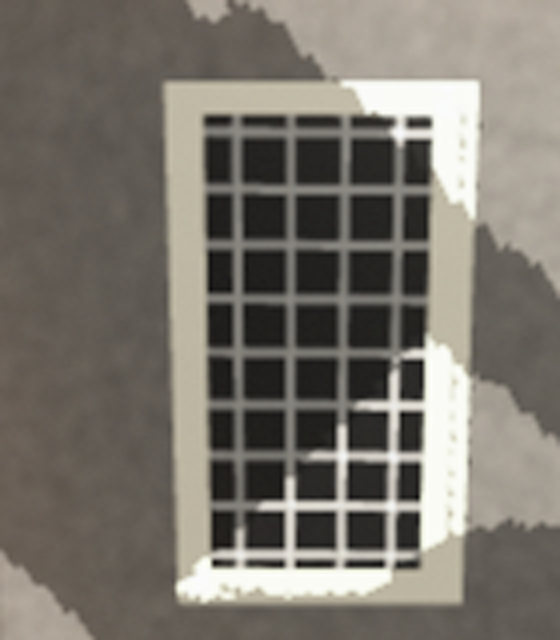

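View pics/w57b.png

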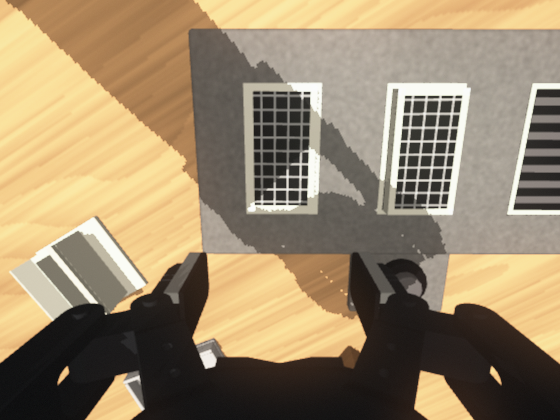

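```bash
python3 - <<'E'
from m import *
print(p)
c=lambda x,y:(200+x/4-.375,60+y/4-.375)
m=np.array([U(c(*q),.039) for q in [(205,116),(432,116),(421,568),(211,568)]]);v=np.array([U(c(*q),.025) for q in [(163,81),(481,81),(464,605),(177,605)]])
print(m.tolist(),v.tolist());print(m.mean(0),v.mean(0),m.mean(0)-v.mean(0))
im=cv2.imread('pics/w57b.png');cv2.imwrite('pics/w58.png',cv2.resize(im[70:230,365:495],None,fx=4,fy=4,interpolation=cv2.INTER_CUBIC))
E
```

```text
[0.49934058 0.16879839 0.15120669]
[[-131.5, 48.9], [-90.6, 49.1], [-90.5, -35.2], [-131.9, -35.4]] [[-140.5, 56.1], [-80.4, 56.3], [-80.1, -46.9], [-140.3, -47.2]]
[-111.125    6.85 ] [-110.325    4.575] [-0.8    2.275]
```

View pics/w58.png

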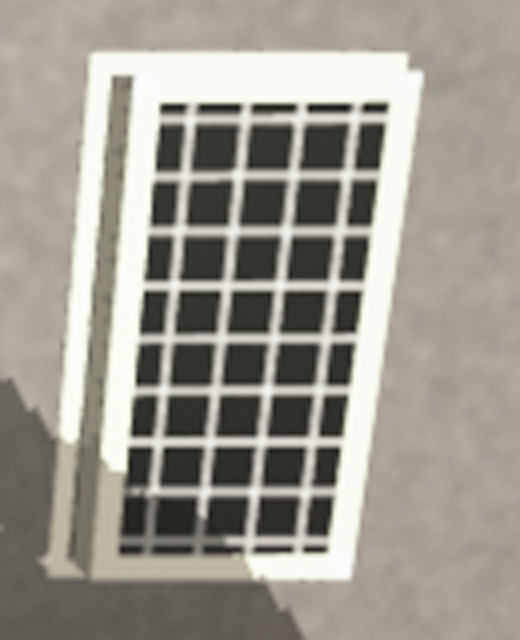

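```bash
python3 - <<'E'
from m import *
c=lambda x,y:(365+x/4-.375,70+y/4-.375)
m=np.array([U(c(*q),.039) for q in [(158,104),(388,104),(328,552),(121,552)]])
print(m.tolist(),m.mean(0));print("filter right",[U(c(*q),.039) for q in [(422,72),(350,578)]])
print("frame left",[U(c(*q),.025) for q in [(90,53),(47,577)]],"frame top right",U(c(409,53),.025))
E
```

```text
[[-20.6, 44.6], [21.0, 44.8], [21.9, -39.5], [-19.0, -39.7]] [0.825 2.55 ]
filter right [(np.float64(26.3), np.float64(50.3)), (np.float64(27.0), np.float64(-44.8))]
frame left [(np.float64(-29.5), np.float64(54.4)), (np.float64(-29.0), np.float64(-49.2))] frame top right (np.float64(30.8), np.float64(54.7))
```

Filter on vent 1: offset (0.0, -0.1) mm. Filter on vent 0: offset (-0.8, +2.3) mm, so I'll nudge that one.

```bash
python3 - <<'E'
from h import *
delta([.4692,.1901,.032],59.8)
E
```

```text
shift tool mm [ 36.5   3.5 119.3] twist -0.022158724176762234 cur yaw_y 59.8 q6 -0.76 pos [0.4993 0.1688 0.1512]
```

>>> drive_tool --steps '[[[36, 2, 0], 0], [[0, 0, 35], 0], [[0, 0, 35], 0], [[0, 0, 25], 0], [[0, 0, 12], 0], [[0, 0, 8], 0], [[0, 0, 3], 0], [[0, 0, 0], 0]]'

```text
time: 60.4
tool_pos: [0.4707, 0.189, 0.0343]
tcp_rot: [-0.819, -3.032, 0.001]
wrist_force: [0.2, 0.4, 0.1]
width: 0.748
```

>>> drive_tool --steps '[[[0, 0, 0], 0], [[0, 0, 0], 0], [[0, 0, 0], 0], [[0, 0, 0], 0]]' --jaw 0.55 --force 20

```text
time: 60.73
tool_pos: [0.4726, 0.1895, 0.0365]
tcp_rot: [0.818, 3.03, 0.003]
wrist_force: [-0.1, -1.4, 6.0]
width: 0.553
```

```bash
python3 - <<'E'
from h import *
delta([.4692,.1901,.032],59.8)
E
```

```text
shift tool mm [ 3.3 -1.2  4.5] twist -0.0269617414611929 cur yaw_y 59.8 q6 -0.71 pos [0.4726 0.1895 0.0365]
```

The jaw closed to 0.553, which is narrower than the filter, so the tips probably sit on its top edge. I'll open, lower and regrip.

>>> drive_tool --steps '[[[0, -1, -3], 0], [[0, 0, 0], 0], [[0, 0, 0], 0], [[0, 0, 4], 0], [[0, 0, 4], 0], [[0, 0, 0], 0]]' --jaw 0.75

```text
time: 61.23
tool_pos: [0.4694, 0.1878, 0.0285]
tcp_rot: [-0.819, -3.031, 0.002]
wrist_force: [-0.6, -0.5, -0.2]
width: 0.741
```

```bash
python3 - <<'E'
from h import *
delta([.4692,.1901,.032],59.8);print(tool()[2]['wrist_force'])
E
```

```text
shift tool mm [ 1.3  1.8 -3.5] twist -0.026474871586032123 cur yaw_y 59.8 q6 -0.71 pos [0.4694 0.1878 0.0285]
[-0.61534825 -0.48132463 -0.15838038]
```

>>> drive_tool --steps '[[[0, 0, 0], 0], [[0, 0, 0], 0], [[0, 0, 0], 0], [[0, 0, 0], 0]]' --jaw 0.57

```text
time: 61.57
tool_pos: [0.4704, 0.1882, 0.0296]
tcp_rot: [-0.819, -3.033, 0.0]
wrist_force: [0.3, 0.3, -1.5]
width: 0.603
```

```bash
python3 - <<'E'
from h import *
delta([.4692,.1901,.032],59.8);print(tool()[2]['wrist_force']); snap('wrist','w60')
E
```

```text
shift tool mm [ 2.   1.1 -2.4] twist -0.023565459929699273 cur yaw_y 59.8 q6 -0.71 pos [0.4704 0.1882 0.0296]
[ 0.25250881  0.31350722 -1.51168887]
```

View pics/w60.png

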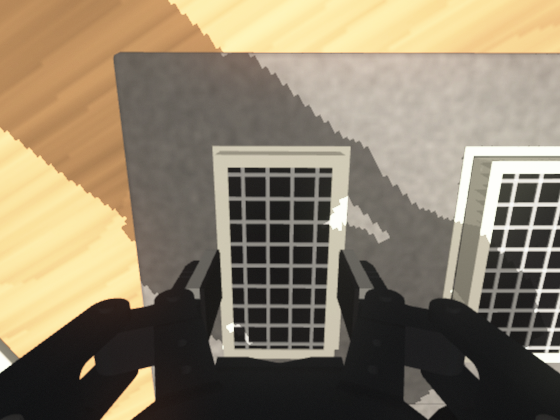

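```bash
python3 - <<'E'
from m import *
for q in [(214,147),(350,147),(467,148)]: print("frame",U(q,.025))
for q in [(228,168),(332,168),(218,157),(349,155)]: print("filt",U(q,.039))
E
```

```text
frame (np.float64(-137.2), np.float64(52.6))
frame (np.float64(-77.9), np.float64(52.8))
frame (np.float64(-26.8), np.float64(52.6))
filt (np.float64(-129.2), np.float64(45.7))
filt (np.float64(-87.5), np.float64(45.8))
filt (np.float64(-133.1), np.float64(50.0))
filt (np.float64(-81.0), np.float64(51.1))
```

>>> drive_tool --steps '[[[0, 0, -1], 0], [[-1.3, 0.4, 0], 0], [[-1.2, 0.4, 0], 0], [[0, 0, 0], 0], [[0, 0, 1], 0], [[0, 0, 0], 0]]'

```text
time: 62.12
tool_pos: [0.473, 0.1875, 0.0296]
tcp_rot: [-0.819, -3.033, 0.0]
wrist_force: [0.4, -0.8, -1.4]
width: 0.597
```

>>> drive_tool --steps '[[[0, 0, 0], 0], [[0, 0, 0], 0], [[0, 0, -15], 0], [[0, 0, -40], 0], [[0, 0, -40], 0], [[-36, 0, -35], 0], [[0, 0, 0], 0], [[0, 0, 0], 0]]' --jaw 0.75

```text
time: 62.78
tool_pos: [0.5021, 0.1728, 0.1572]
tcp_rot: [0.819, 3.027, 0.006]
wrist_force: [-0.3, 0.5, -0.4]
width: 0.751
```

```bash
python3 - <<'E'
from h import *
print(tool()[0])
i,im=snap('wrist','w61',(200,60,340,220),4)
snap('wrist','w61b')
E
```

```text
[0.50207114 0.17283399 0.15720534]
```

View pics/w61.png

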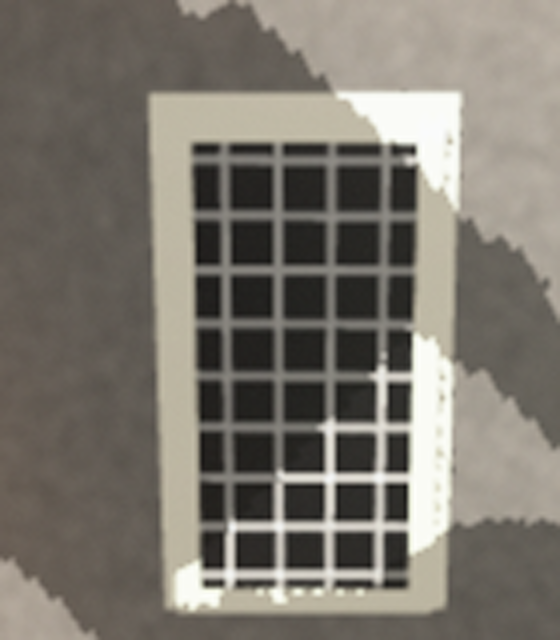

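```bash
python3 - <<'E'
from m import *
c=lambda x,y:(200+x/4-.375,60+y/4-.375)
m=np.array([U(c(*q),.039) for q in [(192,144),(418,144),(407,588),(201,588)]]);v=np.array([U(c(*q),.025) for q in [(149,93),(462,93),(446,609),(165,609)]])
print(m.mean(0)-v.mean(0), v.mean(0))
delta([.628,.2225,.12])
E
```

```text
[-0.05  -0.625] [-110.85    5.5 ]
shift tool mm [-86.9 108.8  32.9] twist None cur yaw_y 59.7 q6 -0.76 pos [0.4981 0.1723 0.1531]
```

Vent 0 filter is now within about 0.6 mm. Before pressing start I'll check the whole scene for anything missed.

```bash
python3 - <<'E'
from h import *
snap('scene','s62');snap('top','t62')
E
```

```text
(no output)
```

View pics/s62.png

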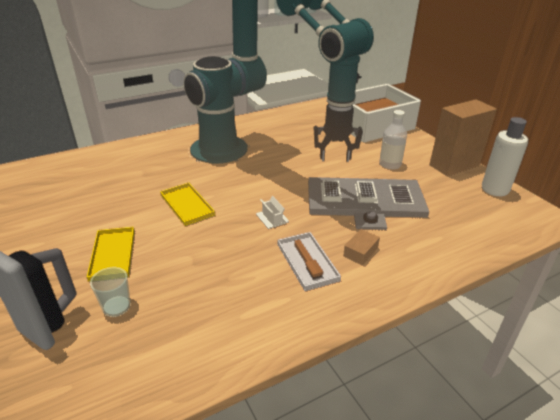

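View pics/t62.png

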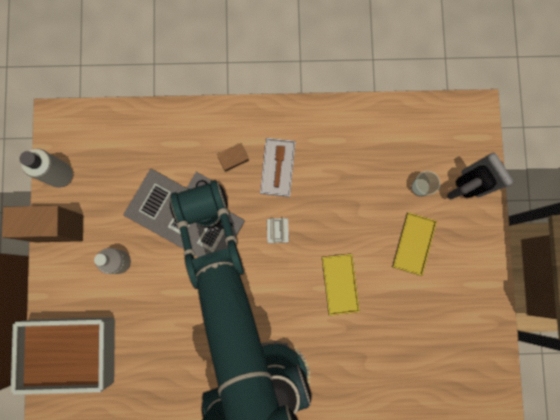

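Brush in the tray, both filters on vents, no third filter anywhere, and the bystanders are unmoved. Now the start button.

>>> drive_tool --steps '[[[-21.7, 27.3, 0], 0], [[-21.7, 27.3, 0], 0], [[-21.7, 27.3, 0], 0], [[-21.7, 27.3, 0], 0], [[0, 0, 20], 0], [[0, 0, 20], 0], [[0, 0, 0], 0], [[0, 0, 0], 0]]' --jaw 0

```text
time: 63.65
tool_pos: [0.6258, 0.2227, 0.11]
tcp_rot: [-0.817, -3.027, 0.006]
wrist_force: [0.0, 0.2, -0.8]
width: -0.004
```

```bash
python3 - <<'E'
from h import *
i,im=snap('wrist','w63')
delta([.628,.2240,.036]); print(w2p(i,[.628,.224,.034]),tool()[2]['wrist_force'])
E
```

```text
shift tool mm [-0.4  1.5 76.1] twist None cur yaw_y 59.8 q6 -0.74 pos [0.6272 0.223  0.1121]
[282.20837026 218.38048626] [-0.57170896 -0.22554548  0.89804933]
```

View pics/w63.png

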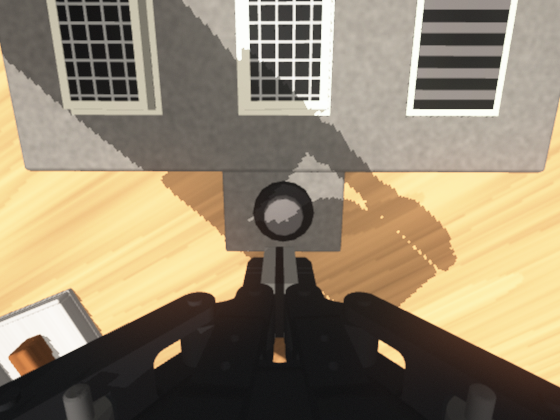

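```bash
python3 - <<'E'
from h import *
i=bot.camera_info('wrist'); w=p2w(i,(284,210.5),.034);print(w)
delta([w[0],w[1],.036])
E
```

```text
[0.62587125 0.22802027 0.034     ]
shift tool mm [ 3.4  3.9 76.1] twist None cur yaw_y 59.8 q6 -0.74 pos [0.6272 0.223  0.1121]
```

>>> drive_tool --steps '[[[3, 3, 20], 0], [[0, 0, 25], 0], [[0, 0, 15], 0], [[0, 0, 8], 0], [[0, 0, 0], 0], [[0, 0, 0], 0]]'

```text
time: 64.2
tool_pos: [0.6278, 0.2273, 0.0462]
tcp_rot: [-0.819, -3.033, 0.0]
wrist_force: [0.1, -1.0, -0.4]
width: 0.002
```

>>> drive_tool --steps '[[[0, 0, 3], 0], [[0, 0, 3], 0], [[0, 0, 3], 0], [[0, 0, 0], 0], [[0, 0, 0], 0]]'

```text
time: 64.62
tool_pos: [0.6277, 0.2273, 0.0368]
tcp_rot: [-0.819, -3.033, 0.0]
wrist_force: [-0.6, 0.5, 1.0]
width: -0.002
```

>>> drive_tool --steps '[[[0, 0, 3], 0], [[0, 0, 3], 0], [[0, 0, 3], 0], [[0, 0, 0], 0], [[0, 0, 0], 0]]'

```text
time: 65.03
tool_pos: [0.6284, 0.2275, 0.0285]
tcp_rot: [0.819, 3.032, 0.001]
wrist_force: [0.1, 0.5, 4.9]
width: 0.002
```

>>> drive_tool --steps '[[[0, 0, 1.5], 0], [[0, 0, 1.5], 0], [[0, 0, 0], 0], [[0, 0, 0], 0]]'

```text
time: 65.37
tool_pos: [0.6285, 0.2276, 0.0279]
tcp_rot: [0.819, 3.032, 0.001]
wrist_force: [-5.8, -1.9, 17.0]
width: 0.001
```

The button hit its stop: 17 N with no more travel, after 5 N at full stroke. I'll lift off and clear the area.

>>> drive_tool --steps '[[[0, 0, -5], 0], [[0, 0, -15], 0], [[0, 0, -35], 0], [[-10, 0, -40], 0], [[-40, 0, -30], 0], [[-40, 0, -20], 0], [[-40, 0, 0], 0], [[0, 0, 0], 0]]'

```text
time: 66.03
tool_pos: [0.7385, 0.1624, 0.1662]
tcp_rot: [0.822, 3.024, 0.002]
wrist_force: [-0.5, -0.0, -1.1]
width: -0.002
```

```bash
python3 - <<'E'
from h import *
snap('wrist','w64');print(tool()[0],tool()[2]['wrist_force'])
snap('scene','s64',(230,150,440,290),3.5)
E
```

```text
[0.73484562 0.16409889 0.16420013] [ 0.07578003 -0.21251187 -0.5269368 ]
```

View pics/w64.png

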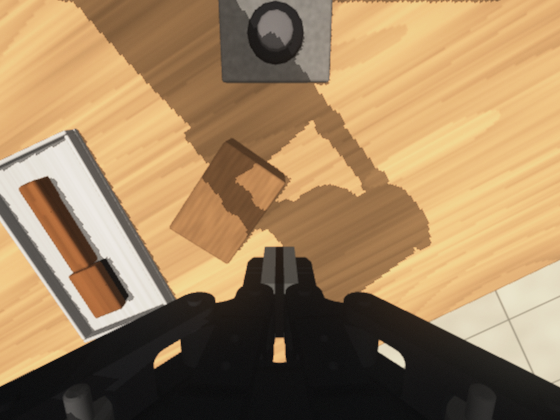

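View pics/s64.png

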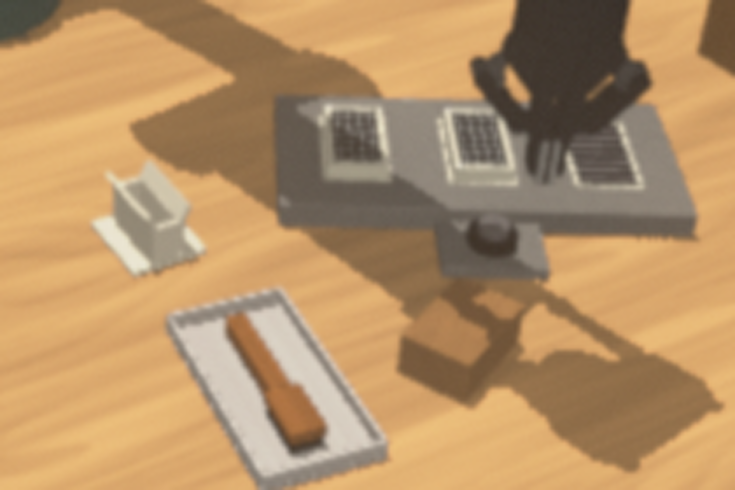

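```bash
python3 -c "
from workcell import bot
print(bot.finish_job())"
```

```text
the job is handed in; nothing more can be done
None
```

The job is done and handed in at about 66 s. The brush is in the aluminium tray, both filters lie mesh side up on vents, and the start button has been pressed. Only two filters were present.

- **Turning the filters:** I turned each one in the gripper by levering it on the stand's lip and then the deck's side. Then I regripped it in the slot and laid it down on its vent.
- **Final checks:** The filter on vent 1 was about 0.1 mm off centre and the one on vent 0 about 0.6 mm. Both lie flat and lined up. The brush lies inside the tray, and the detergent bottle, glass and soap box look unmoved.
- **Button:** Its force rose to about 5 N at full travel, then 17 N with hardly any more movement, so it hit the stop. I saw it standing free in the last picture, but I did not measure that it had come all the way up.
- **What went wrong on the way:**
    - The first filter dropped flat from about 7 cm while I was testing the grip.
    - The filter on vent 1 first lay about 5 mm off, then 4 mm the other way.
    - The one on vent 0 lay 2.3 mm off.
    - I regripped both to correct this. On vent 0 the fingertips first closed on the filter's top edge, so I had to regrip.
- **Knocked filter:** The second filter had been knocked about 4 cm aside, and I picked it up from its new place.
- **Camera disagreement:** The top and wrist cameras differed by about 2–3 mm on the deck's position. I went by direct comparison of each filter with its vent frame in the same picture.

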